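# Sort four misplaced finds back into their own trays

## Robot

A 7-joint arm with a two-finger parallel gripper is mounted at the origin on the work surface. World frame = base frame: x ahead of the robot, y to its left, z up, the work surface at z = 0. Lengths are in m, angles in rad, forces in N, time in s.
With the tool pointing down it reaches from about 0.4 to 0.75 m from the base axis. Payload 19.5 kg.
Tool frame: the origin (TCP) lies midway between the tips of the shut fingers; the grasp point (between the pads) lies 19 mm behind it; z points along the fingers, y is the direction in which the jaws open and shut (so a half turn about z gives the same grasp; the last joint's range is limited). The gripper opens to 85 mm and grips with 20 to 120 N. Pads are 22 mm wide; open, the fingers measure 114 mm over their backs; the gripper's body (76 mm by 85 mm) begins 54 mm behind the grasp point. The pads swing forward as they close: fully open they stand 13 mm farther back than shut.
Start: joints at [-1.37, 0.707, -0.028, 1.485, 0.022, 0.951, -0.075], TCP at [0.138, 0.558, 0.231] pointing down, gripper open.
Joint ranges: [-2.71, 2.71], [-0.32, 2.16], [-1.57, 1.52], [0, 2.45], [-1.46, 4.6], [0, 2.02], [-2.83, 2.83]. Speed limits (rad/s): [1.89, 1.89, 2.57, 2.57, 3.01, 3.01, 3.01].

## Interface

Orientations are given as [roll, pitch, yaw] about the fixed x, y, z axes, in that order (R = Rz(yaw) Ry(pitch) Rx(roll)).
In Python, from rig import get_obs, camera, ticket gives the robot as it stands.
- The arm moves only by the tool jog_arm, never from a script. Its argument "commands" is a list of rows, each an object with "linear": the shift along the tool's x, y, z in units of 50 mm (1.0 is 50 mm), a list of three; "dr": the turn, a rotation vector about the tool's x, y, z in units of 5 degrees (1.0 is 5 degrees), a list of three; "claw": the closure, from 0 (fully open) to 1 (shut). A call has 1 to 5 rows; each row is the pose to reach, as a shift and turn from the pose commanded when the call began, along the tool's axes at that moment; what a row does not reach only later rows make up. A row lasts 1/10 s, in which the tool goes at most 50 mm and 8.59 degrees, less where a joint would pass 70% of its speed; a pose out of reach is approached as far as the arm can. A call with a gripper value outside its range is refused whole. The fingers move at their own pace and stop on an object; "squeeze" is the grip in N (left out, the last holds). Time passes only in rows, so rows that repeat a pose let the fingers close. It gives the time, the measured TCP pose, the force and the opening at its end, in the units of the state.
- get_obs(): the state, without advancing time (a new reading comes with each control period).
- camera(name): name is "scene" or "side" or "wrist"; returns a dict with "pixels" (400x640x3 uint8, red, green, blue), "range_z" (400x640 float32, m along the optical axis (not along the pixel's ray), 0 where there is no reading), "camera_matrix" (3x3 intrinsics, pixels), "k1" (the pictures are not rectified: a ray, as slopes to the right and down, at radius r is drawn at 1 + k1 r^2 times it, then the intrinsics apply), "rvec" (rotation vector, rad) and "tvec" (3), from world to camera coordinates, as OpenCV has them. Camera axes: x right, y down, z forward; pixel columns grow to the right and rows downward; lengths in m; the calibration is good to about 2 mm. A picture is of the moment at which its call begins.
- ticket.job_done(): hands the job in, once; it reports no verdict.
The state is a dict: "time_s": time; "joint_pos": joint angles; "joint_velocities": joint speeds; "effort": joint torques, N m; "ee_pos": TCP position; "orientation": TCP orientation; "force": force on the tool from outside, world axes, zero at the start; "wrist_torque": the same for the moment, N m; "gripper_width": opening from 0.0 (shut) to 1.0 (fully open).
Only numpy, scipy, OpenCV 4.12 (cv2) and the standard library are available. Lean on these libraries where they do the work, as an engineer would, in place of code of your own. Each camera call takes 0.05 s, during which the arm holds its last target.

## Task

All four finds on the bench stand in the wrong trays: put each, standing upright, in the middle of the tray made for it - the wide pot in the large round dish, the slim beaker in the small round dish, the square clay weight in the square tray, and the whetstone in the oblong tray, lying lengthwise along it. Each tray holds only one find, so begin by parking one on the empty cork mat, and use the mat again whenever you need a free spot; never put a find on the bare bench. Set the finds down gently without dropping them, and leave the small amber bottle among the trays standing where it is.

Things in the scene. Friction and masses are not known exactly. Their poses are not given: they have to be found in the camera images.
- bowl: Wide round terracotta pot with an open mouth, 66 mm in diameter (upright wall from 24 to 40 mm up; foot 48 mm, rim 62 mm), 60 mm high, about 0.22 kg. It belongs in the large round dish; it starts in the small round dish or the square tray. Loose. Origin: centre of its underside; z up when it stands. At the start it stands upright in a wrong tray, origin 6 mm above the bench.
- beaker: Slim round terracotta beaker with an open mouth, 38 mm in diameter (upright wall from 10 to 46 mm up; rim 42 mm, foot 34 mm), 54 mm high, about 0.1 kg. It belongs in the small round dish; it starts in the large round dish or the oblong tray. Loose. Origin: centre of its underside; z up when it stands. At the start it stands upright in a wrong tray, origin 6 mm above the bench.
- weight: Square terracotta loom weight, 44 x 44 mm with upright sides to 40 mm up (faces across its x and y axes), then sloping in to a blunt top at 56 mm; about 0.18 kg. It belongs in the square tray, turned any way; it starts in the large round dish or the oblong tray. Loose. Origin: centre of its underside; z up when it stands. At the start it stands upright in a wrong tray, origin 6 mm above the bench.
- whetstone: Grey stone block, 30 mm (x) x 76 mm (y, its long axis) x 44 mm high, about 0.22 kg. It belongs in the oblong tray with its y axis along the tray's y axis, either way round; it starts in the small round dish or the square tray, turned any way. Its underside is the 30 x 76 mm face. Loose. Origin: centre of its underside; z up when it stands. At the start it stands upright in a wrong tray, origin 6 mm above the bench.
- large_dish: Large round dish, 144 mm outside diameter, 136 mm inside. Fixed to the bench. Grey plastic, floor 6 mm thick, rim 16 mm above the bench, walls 4 mm. Origin: centre of its underside, on the bench; z up.
- small_dish: Small round dish, 100 mm outside diameter, 92 mm inside. Fixed to the bench. Grey plastic, floor 6 mm thick, rim 16 mm above the bench, walls 4 mm. Origin: centre of its underside, on the bench; z up.
- square_tray: Square tray, 100 x 100 mm outside, 92 x 92 mm inside. Fixed to the bench. Grey plastic, floor 6 mm thick, rim 16 mm above the bench, walls 4 mm. Origin: centre of its underside, on the bench; z up.
- oblong_tray: Oblong tray, 80 mm (x) x 140 mm (y, its long axis) outside, 72 x 132 mm inside. Fixed to the bench. Grey plastic, floor 6 mm thick, rim 16 mm above the bench, walls 4 mm. Origin: centre of its underside, on the bench; z up.
- mat: Cork mat, 100 x 100 mm, 8 mm thick, empty at the start: the free spot. Fixed to the bench. Origin: centre of its underside, on the bench; its top is 8 mm up.
- bottle: Small amber glass reagent bottle with a blue cap, 44 mm in diameter, 85 mm high, standing in one of the six places among the trays, at least 0.15 m from the middle of any of them. It must be left alone. The other small things between the trays are a brush and a sherd, lying flat, under 25 mm high. Origin: centre of its underside.

How it is judged:
On the way:
1. one of the finds is parked on the cork mat: standing on it, within 45 mm of its middle, let go and still (((horizontal distance between bowl and mat below 0.045 m and z of bowl in the frame of mat between 0.005 and 0.012 m and angle between bowl's own z axis and vertical below 0.2 rad and contact force between bowl and the fingers below 0.05 N and linear speed of bowl below 0.02 m/s) or (horizontal distance between beaker and mat below 0.045 m and z of beaker in the frame of mat between 0.005 and 0.012 m and angle between beaker's own z axis and vertical below 0.2 rad and contact force between beaker and the fingers below 0.05 N and linear speed of beaker below 0.02 m/s) or (horizontal distance between weight and mat below 0.045 m and z of weight in the frame of mat between 0.005 and 0.012 m and angle between weight's own z axis and vertical below 0.2 rad and contact force between weight and the fingers below 0.05 N and linear speed of weight below 0.02 m/s) or (horizontal distance between whetstone and mat below 0.045 m and z of whetstone in the frame of mat between 0.005 and 0.012 m and angle between whetstone's own z axis and vertical below 0.2 rad and contact force between whetstone and the fingers below 0.05 N and linear speed of whetstone below 0.02 m/s))), for 0.2 s.
At the end, for the whole second after the job is handed in: Wide pot in the large round dish, beaker in the small one, weight in the square tray, whetstone in the oblong tray: each on the floor, upright to 0.12 rad, within 15 mm of the tray's middle, let go and at rest, the whetstone along its tray to 0.26 rad (horizontal distance between bowl and large_dish below 0.015 m and z of bowl in the frame of large_dish below 0.01 m and angle between each of bowl, beaker, weight, whetstone's own z axis and vertical below 0.12 rad and linear speed of each of bowl, beaker, weight, whetstone below 0.02 m/s and contact force between each of bowl, beaker, weight, whetstone and the fingers below 0.05 N and horizontal distance between beaker and small_dish below 0.015 m and z of beaker in the frame of small_dish below 0.01 m and horizontal distance between weight and square_tray below 0.015 m and z of weight in the frame of square_tray below 0.01 m and horizontal distance between whetstone and oblong_tray below 0.015 m and z of whetstone in the frame of oblong_tray below 0.01 m and angle between the y axis of whetstone and the y axis of oblong_tray, either way round below 0.26 rad); the robot touches nothing.
It fails at once if a find is let down on the bare bench (height (world z) of any of bowl, beaker, weight, whetstone below 0.003 m).
It fails at once if a find is dropped (falls free by more than about 20 mm) ((contact force between bowl and the fingers below 0.05 N and linear speed of bowl above 0.65 m/s) or (contact force between beaker and the fingers below 0.05 N and linear speed of beaker above 0.65 m/s) or (contact force between weight and the fingers below 0.05 N and linear speed of weight above 0.65 m/s) or (contact force between whetstone and the fingers below 0.05 N and linear speed of whetstone above 0.65 m/s)).
It fails at once if the reagent bottle is shifted by more than 20 mm or tipped (distance of bottle from where it was at the start of the episode above 0.02 m or angle between bottle's own z axis and vertical above 0.3 rad).
It also fails if it takes over 122 s, if anything falls off the work surface, if the arm or the gripper's body presses on something with over 40 N, if the wrist force passes 120 N, or if a joint passes its speed limit or range.

## Working session

There is one attempt and no reset: what is moved stays moved. The work goes in short steps, Python scripts to look and compute and a tool call to move; the robot and the scene stay as the last step left them, time stands still between calls to the robot, and variables do not carry over. Pictures are saved under pics/ and viewed, and the job is handed in when it is done.

Besides the shell and the picture viewer there is one more tool, called after "Request:" as a command line: name --argument value ..., lists and objects as JSON in quotes. jog_arm: Moves the arm, as the interface text tells. Its arguments: {"type":"object","properties":{"commands":{"type":"array","items":{"type":"object","properties":{"linear":{"type":"array","items":{"type":"number"}},"dr":{"type":"array","items":{"type":"number"}},"claw":{"type":"number"}}}},"squeeze":{"type":"number"}},"required":["commands"]}

```bash
ls; mkdir -p pics; cat > h.py <<'E'
import numpy as np,cv2
from rig import get_obs,camera,ticket
E
python3 - <<'E'
from h import *
np.set_printoptions(precision=4,suppress=True)
o=get_obs(); print({k:o[k] for k in('time_s','joint_pos','ee_pos','orientation','force','gripper_width')})
for n in('scene','side','wrist'):
    c=camera(n); cv2.imwrite(f'pics/{n}0.png',c['pixels'][:,:,::-1]); np.savez(f'{n}0.npz',**c)
    print(n,c['camera_matrix'],c['k1'],c['rvec'],c['tvec'],(c['range_z']>0).mean())
E
```

```text
pics
{'time_s': 0.0, 'joint_pos': array([-1.3697,  0.7071, -0.0276,  1.485 ,  0.022 ,  0.9509, -0.0755]), 'ee_pos': array([0.1382, 0.5579, 0.2308]), 'orientation': array([-3.1405,  0.    ,  2.8988]), 'force': array([-0.4813,  0.3439, -0.3081]), 'gripper_width': 0.998311978217032}
scene [[451.2921   0.     325.5382]
 [  0.     451.2921 200.0745]
 [  0.       0.       1.    ]] -0.08461638937420966 [ 2.1681  0.6917 -0.3489] [-0.4201 -0.1586  1.2747] 0.99612109375
side [[457.2009   0.     311.2113]
 [  0.     457.2009 200.7967]
 [  0.       0.       1.    ]] 0.034002184456548394 [ 0.873  -2.5893  0.9813] [0.4273 0.2687 0.6469] 0.99614453125
wrist [[286.8396   0.     321.3174]
 [  0.     286.8396 198.8563]
 [  0.       0.       1.    ]] -0.025741962266268247 [-2.2547 -1.7662 -0.2968] [-0.5754 -0.0427  0.3802] 0.99603125
```

View pics/scene0.png

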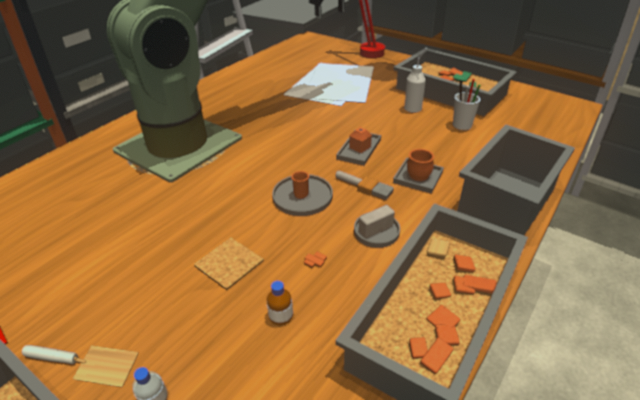

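View pics/side0.png

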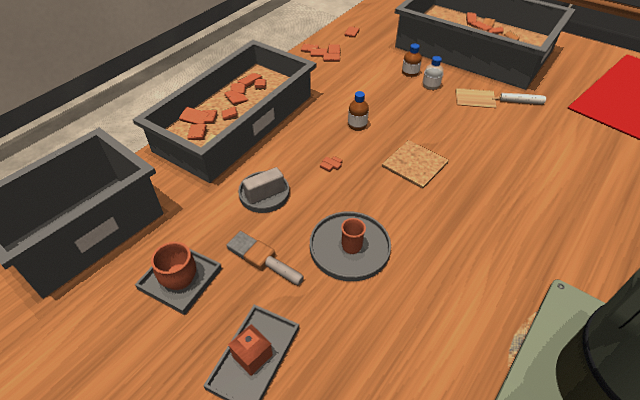

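View pics/wrist0.png

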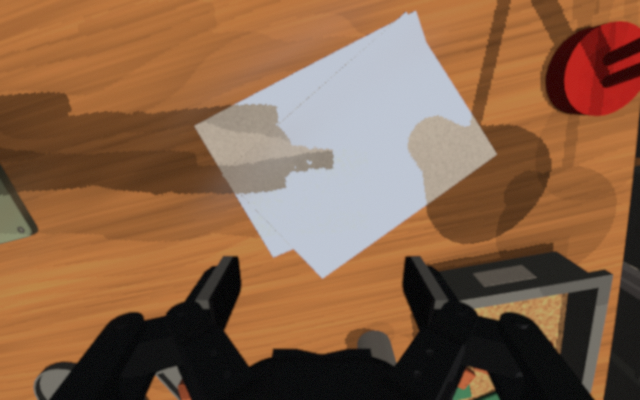

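The scene view shows the beaker (301,185) in the large dish, the weight (360,140) in the oblong tray, the bowl (420,165) in the square tray, and the whetstone (376,220) in the small dish. The mat is at (229,262) and the amber bottle at (279,303). The side view agrees: the mat is at (415,163), and the bottle at (358,112).

Next I'll measure positions with the depth images from both cameras.

```bash
cat > h.py <<'E'
import numpy as np,cv2
from rig import get_obs,camera,ticket
np.set_printoptions(precision=4,suppress=True)
def pose(c):
    R=cv2.Rodrigues(np.array(c['rvec'],float))[0]; return R,np.array(c['tvec'],float).ravel()
def slopes(c,uv):
    return cv2.undistortPoints(np.array(uv,float).reshape(-1,1,2),np.array(c['camera_matrix']),np.array([float(c['k1']),0,0,0]))[:,0]
def plane(c,uv,z):
    R,t=pose(c); s=slopes(c,uv); d=np.c_[s,np.ones(len(s))]@R; C=-R.T@t
    return C+d*((z-C[2])/d[:,2])[:,None]
def cloud(c):
    h,w=c['range_z'].shape; v,u=np.mgrid[:h,:w]
    s=slopes(c,np.c_[u.ravel(),v.ravel()]); Z=c['range_z'].ravel().astype(float)
    R,t=pose(c); P=(np.c_[s,np.ones(len(s))]*Z[:,None]-t)@R
    P[Z==0]=np.nan
    return P.reshape(h,w,3)
def px(c,P):
    return cv2.projectPoints(np.array(P,float).reshape(-1,1,3),np.array(c['rvec']),np.array(c['tvec']),np.array(c['camera_matrix']),np.array([float(c['k1']),0,0,0]))[0][:,0]
E
python3 - <<'E'
from h import *
A=[]
for n in('scene','side'):
    c=dict(np.load(n+'0.npz')); P=cloud(c); 
    H=cv2.cvtColor(c['pixels'],cv2.COLOR_RGB2HSV)
    z=P[...,2]
    roi=(P[...,0]>.25)&(P[...,0]<.95)&(abs(P[...,1])<.5)
    wood=roi&(abs(z)<.01); print(n,'wood z med',np.median(z[wood]))
    # grey trays, below 25mm
    m=(roi&(z<.09)&(H[...,1]<90)).astype(np.uint8)
    k,l,st,ce=cv2.connectedComponentsWithStats(m)
    for i in range(1,k):
        if st[i,4]>150:
            q=P[l==i]; print('grey',st[i],ce[i].round(0),q.min(0),q.max(0))
    A.append((c,P))
    m=(roi&(z>.012)&(z<.1)&(H[...,1]>=90)).astype(np.uint8)
    k,l,st,ce=cv2.connectedComponentsWithStats(m)
    for i in range(1,k):
        if st[i,4]>60:
            q=P[l==i]; print('col',st[i],ce[i].round(0),q.min(0),q.max(0))
    m=(roi&(abs(z-.008)<.003)).astype(np.uint8)
    k,l,st,ce=cv2.connectedComponentsWithStats(m)
    for i in range(1,k):
        if st[i,4]>200:
            q=P[l==i]; print('z8',st[i],ce[i].round(0),q.min(0),q.max(0))
E
```

```text
scene wood z med 9.007598840661711e-05
grey [337 135  44  29 488] [357. 152.] [0.3975 0.1906 0.0013] [0.4906 0.3428 0.0332]
grey [ 476  140   83   57 2607] [518. 167.] [0.7754 0.2177 0.001 ] [0.9164 0.4015 0.09  ]
grey [394 159  49  33 590] [418. 178.] [0.5758 0.1841 0.0018] [0.6877 0.2989 0.0283]
grey [336 171  25  14 162] [348. 177.] [ 0.4537  0.115  -0.0014] [0.5303 0.1552 0.021 ]
grey [ 273  176   59   39 1481] [303. 196.] [ 0.3685 -0.0595  0.0011] [0.5114 0.0843 0.0487]
grey [ 336  180  220  220 9210] [443. 286.] [ 0.7085 -0.3157 -0.0033] [0.95   0.3626 0.09  ]
grey [372 183  21  16 220] [382. 190.] [0.57   0.1096 0.0071] [0.6114 0.1512 0.0199]
grey [ 355  205   45   42 1338] [377. 227.] [ 0.5985 -0.0425 -0.0023] [0.6975 0.0991 0.0522]
grey [268 303  24  19 257] [281. 314.] [ 0.6128 -0.3042  0.0101] [ 0.6437 -0.2712  0.0443]
grey [464 335  40  65 627] [484. 369.] [ 0.9207  0.1947 -0.7597] [ 0.95    0.4997 -0.7416]
col [348 127  34  26 429] [360. 139.] [0.3957 0.2415 0.012 ] [0.4657 0.3452 0.0646]
col [406 149  30  31 698] [420. 164.] [0.5756 0.2063 0.012 ] [0.6644 0.2963 0.0676]
[... 2268 characters left out ...]
.296  0.0632]
z8 [302  44  38  16 207] [322.  52.] [ 0.8056 -0.4999  0.005 ] [ 0.9276 -0.4459  0.0089]
z8 [150  91 161  90 337] [234. 146.] [ 0.7535 -0.3035  0.005 ] [0.9272 0.0651 0.011 ]
z8 [ 382  140   67   47 1309] [415. 163.] [ 0.3988 -0.2939  0.005 ] [ 0.5033 -0.1883  0.0096]
z8 [  1 175 121  77 419] [ 60. 211.] [0.8923 0.1614 0.005 ] [0.9283 0.3895 0.011 ]
z8 [ 39 210 124  87 351] [100. 253.] [0.7672 0.1651 0.005 ] [0.7847 0.4049 0.011 ]
z8 [312 213  75  34 345] [348. 225.] [ 0.3974 -0.0516  0.005 ] [0.5075 0.0579 0.011 ]
z8 [329 247  42  27 261] [350. 259.] [0.3885 0.0108 0.005 ] [0.4638 0.0715 0.0106]
z8 [209 349  58  46 535] [236. 376.] [0.399  0.2814 0.005 ] [0.4727 0.3404 0.011 ]
```

```bash
cat > meas.py <<'E'
from h import *
from scipy.optimize import least_squares
def near(P,xy,r): return np.hypot(P[...,0]-xy[0],P[...,1]-xy[1])<r
def circ(q,R):
    f=lambda p:np.hypot(q[:,0]-p[0],q[:,1]-p[1])-R
    s=least_squares(f,q[:,:2].mean(0),loss='soft_l1',f_scale=.002); return s.x,np.abs(s.fun).mean()
def rect(q):
    (c,wh,a)=cv2.minAreaRect((q[:,:2]*1000).astype(np.float32)); return np.array(c)/1000,np.array(wh),a
E
python3 - <<'E'
from meas import *
for n in('scene','side'):
    c=dict(np.load(n+'0.npz')); P=cloud(c); z=P[...,2]-(-.0016 if n=='side' else 0)
    H=cv2.cvtColor(c['pixels'],cv2.COLOR_RGB2HSV); grey=H[...,1]<90
    print(n)
    def sel(xy,r,a,b,m=True): return P[near(P,xy,r)&(z>a)&(z<b)&m]
    for nm,xy,R in(('large',(.44,.014),.072),('small',(.647,.012),.050)):
        q=sel(xy,R+.012,.0135,.018,grey); d=np.hypot(*(q[:,:2]-q[:,:2].mean(0)).T); q=q[d>R*.8]
        print(nm,circ(q,R-.002),len(q))
    for nm,xy,r in(('square',(.631,.245),.085),('oblong',(.444,.269),.09)):
        q=sel(xy,r,.012,.018,grey); print(nm,rect(q),len(q))
    q=sel((.45,-.242),.08,.005,.012); print('mat',rect(q),len(q))
    q=sel((.63,.245),.05,.062,.07); print('bowl',circ(q,.029),len(q))
    q=sel((.44,.014),.04,.056,.064); print('beaker',circ(q,.0195),len(q), rect(q))
    q=sel((.444,.269),.05,.0,.075,~grey); q=q[q[:,2]>.025];print('weight',rect(q),len(q))
    q=sel((.444,.269),.05,.06,.075);print('weight top',rect(q),len(q))
    q=sel((.647,.012),.05,.046,.055);print('whet top',rect(q),len(q))
    q=sel((.62,-.28),.04,.02,.2);print('bottle',rect(q),len(q))
E
```

```text
scene
large (array([0.4408, 0.0124]), np.float64(0.0011140777536289349)) 77
small (array([0.6478, 0.0075]), np.float64(0.002896848352210528)) 53
square (array([0.6312, 0.2412]), array([ 99.157 , 102.6072]), 9.270014762878418) 164
oblong (array([0.4394, 0.2651]), array([ 80.725 , 141.5432]), 12.127771377563477) 137
mat (array([ 0.4514, -0.2443]), array([101.2526, 102.4338]), 86.67137145996094) 1813
bowl (array([0.6313, 0.2424]), np.float64(0.0018149156289326517)) 120
beaker (array([0.4359, 0.0135]), np.float64(0.0012474413133985462)) 80 (array([0.4355, 0.0142]), array([40.309 , 41.6866]), 65.82705688476562)
weight (array([0.4405, 0.2673]), array([47.8464, 46.8245]), 83.6073989868164) 323
weight top (array([0.4411, 0.2672]), array([21.855 , 25.4043]), 1.6089767217636108) 41
whet top (array([0.6445, 0.0096]), array([75.4496, 31.0633]), 69.54016876220703) 332
bottle (array([ 0.6242, -0.285 ]), array([44.8124, 36.4054]), 47.92528533935547) 772
side
large (array([0.4391, 0.0174]), np.float64(0.001112308744639821)) 471
small (array([0.647 , 0.0118]), np.float64(0.0012097849395184702)) 121
square (array([0.6311, 0.2449]), array([102.6059, 100.2581]), 8.377671241760254) 496
oblong (array([0.4384, 0.2706]), array([ 81.6254, 141.6656]), 11.727930068969727) 783
mat (array([ 0.4511, -0.242 ]), array([103.2323, 100.5644]), 86.45552825927734) 1616
bowl (array([0.6308, 0.2464]), np.float64(0.0013509792551468702)) 354
beaker (array([0.4351, 0.0172]), np.float64(0.0013172919072947753)) 178 (array([0.4358, 0.0168]), array([40.5315, 40.278 ]), 34.33111572265625)
weight (array([0.4403, 0.2723]), array([43.9967, 46.1947]), 82.93321990966797) 1113
weight top (array([0.4403, 0.2718]), array([27.669 , 26.0342]), 83.60016632080078) 304
whet top (array([0.6441, 0.013 ]), array([75.7438, 31.0922]), 69.45711517333984) 459
bottle (array([ 0.6163, -0.2725]), array([44.3226, 33.2233]), 30.95195198059082) 507
```

```bash
cat > plan.py <<'E'
from h import *
from scipy.spatial.transform import Rotation as Ro
import sys
def show():
    o=get_obs(); print('t',round(o['time_s'],2),'ee',o['ee_pos'],'yawdeg',round(np.degrees(o['orientation'][2]),1),'rp',o['orientation'][:2],'F',o['force'],'w',round(o['gripper_width'],3),'q',o['joint_pos'])
    return o
def plan(o,x,y,z,yaw):
    R=Ro.from_euler('xyz',o['orientation']); lin=R.inv().apply(np.array([x,y,z])-o['ee_pos'])/.05
    T=Ro.from_euler('xyz',[np.pi,0,np.radians(yaw)]); dr=np.degrees((R.inv()*T).as_rotvec())/5
    print((x,y,z,yaw),'lin',lin.round(2),'dr',dr.round(2))
if __name__=='__main__':
    o=show()
    for a in sys.argv[1:]: plan(o,*map(float,a.split(',')))
E
python3 plan.py .40,.30,.20,125 .4355,.0155,.20,92 
```

```text
t 0.15 ee [0.1382 0.5579 0.231 ] yawdeg 166.1 rp [-3.1408  0.    ] F [ 0.245   0.0293 -1.016 ] w 1.003 q [-1.3697  0.7069 -0.0276  1.4849  0.022   0.9509 -0.0755]
(0.4, 0.3, 0.2, 125.0) lin [-6.32 -3.75  0.62] dr [-0.01  0.    8.22]
(0.4355, 0.0155, 0.2, 92.0) lin [-8.38 -9.1   0.63] dr [-0.01  0.01 14.82]
```

Request:
jog_arm --commands '[{"linear":[-6.3,-3.75,0.6],"dr":[0,0,8],"claw":0},{"linear":[-6.3,-3.75,0.6],"dr":[0,0,8],"claw":0},{"linear":[-6.3,-3.75,0.6],"dr":[0,0,8],"claw":0},{"linear":[-6.3,-3.75,0.6],"dr":[0,0,8],"claw":0},{"linear":[-6.3,-3.75,0.6],"dr":[0,0,8],"claw":0}]' --squeeze 40

```text
time_s: 0.65
ee_pos: [0.3164, 0.3814, 0.2107]
orientation: [-3.142, 0.0, 2.195]
force: [1.5, 1.4, 0.4]
gripper_width: 1.0
```

```bash
python3 plan.py .40,.30,.20,125 .4355,.0155,.20,92 
```

```text
t 0.65 ee [0.3164 0.3814 0.2107] yawdeg 125.8 rp [-3.1416  0.0002] F [1.5135 1.3711 0.4033] w 1.0 q [-1.018   0.6249  0.1323  1.8005 -0.1165  0.7238 -0.1989]
(0.4, 0.3, 0.2, 125.0) lin [-2.3   0.41  0.22] dr [-0.    0.    0.15]
(0.4355, 0.0155, 0.2, 92.0) lin [-7.33 -2.34  0.22] dr [0.   0.   6.75]
```

Request:
jog_arm --commands '[{"linear":[-7.33,-2.34,0.3],"dr":[0,0,6.75],"claw":0},{"linear":[-7.33,-2.34,0.3],"dr":[0,0,6.75],"claw":0},{"linear":[-7.33,-2.34,0.3],"dr":[0,0,6.75],"claw":0},{"linear":[-7.33,-2.34,0.3],"dr":[0,0,6.75],"claw":0},{"linear":[-7.33,-2.34,0.3],"dr":[0,0,6.75],"claw":0}]'

```text
time_s: 1.15
ee_pos: [0.3943, 0.1442, 0.2011]
orientation: [3.142, 0.0, 1.607]
force: [1.7, 0.4, -0.8]
gripper_width: 1.0
```

```bash
python3 plan.py .4355,.0155,.20,92 
```

```text
t 1.15 ee [0.3943 0.1442 0.2011] yawdeg 92.1 rp [3.1416 0.0003] F [ 1.6996  0.4169 -0.7763] w 1.0 q [-0.5644  0.5567  0.2275  2.0614 -0.2307  0.547  -0.1363]
(0.4355, 0.0155, 0.2, 92.0) lin [-2.6   0.73  0.02] dr [0.   0.   0.01]
```

Request:
jog_arm --commands '[{"linear":[-2.6,0.73,0],"dr":[0,0,0],"claw":0.3},{"linear":[-2.6,0.73,0],"dr":[0,0,0],"claw":0.3},{"linear":[-2.6,0.73,0],"dr":[0,0,0],"claw":0.3},{"linear":[-2.6,0.73,0],"dr":[0,0,0],"claw":0.3},{"linear":[-2.6,0.73,0],"dr":[0,0,0],"claw":0.3}]'

```text
time_s: 1.65
ee_pos: [0.4359, 0.0171, 0.2011]
orientation: [-3.141, -0.0, 1.61]
force: [-0.9, -0.2, 0.6]
gripper_width: 0.699
```

```bash
python3 - <<'E'
from meas import *
from plan import show
c=camera('wrist'); cv2.imwrite('pics/w1.png',c['pixels'][:,:,::-1])
P=cloud(c); z=P[...,2]
q=P[near(P,(.4355,.0155),.035)&(z>.052)&(z<.066)]
print('beaker',len(q),q[:,2].max() if len(q) else 0, circ(q,.0195), rect(q))
H=cv2.cvtColor(c['pixels'],cv2.COLOR_RGB2HSV)
q=P[near(P,(.44,.015),.085)&(z>.0125)&(z<.0185)&(H[...,1]<90)]; q=q[np.hypot(q[:,0]-.44,q[:,1]-.015)>.06]
print('large',len(q),circ(q,.070))
show()
E
```

```text
beaker 594 0.06128355621931414 (array([0.436 , 0.0179]), np.float64(0.001759327300954471)) (array([0.4363, 0.017 ]), array([40.5414, 40.4911]), 0.7767433524131775)
large 1154 (array([0.44  , 0.0173]), np.float64(0.0011821118355849335))
t 1.7 ee [0.4358 0.0179 0.2011] yawdeg 92.4 rp [-3.1412 -0.0002] F [-0.8485  0.2645  0.3791] w 0.701 q [-0.224   0.5715  0.1831  2.0088 -0.182   0.5769  0.1247]
```

View pics/w1.png

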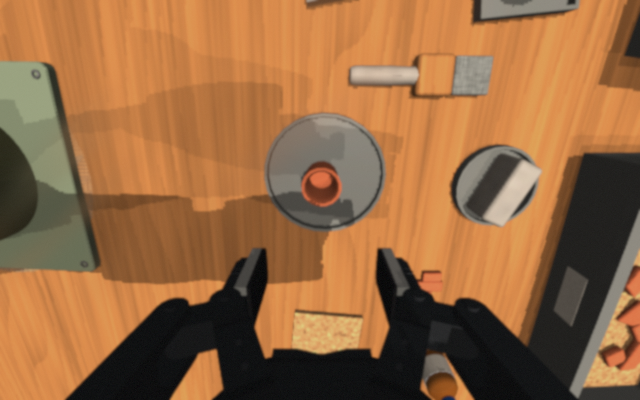

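The wrist view shows the beaker at (321,185) inside the large dish at (325,170), at about (0.436, 0.0175) in world coordinates. That matches the side camera, so the side camera's y values look better than the scene camera's. I'll descend and grip.

Request:
jog_arm --commands '[{"linear":[0,0,1],"dr":[0,0,0],"claw":0.3},{"linear":[0,0,2],"dr":[0,0,0],"claw":0.3},{"linear":[0,0,3],"dr":[0,0,0],"claw":0.3},{"linear":[0,0,3.5],"dr":[0,0,0],"claw":0.3},{"linear":[0,0,3.76],"dr":[0,0,0],"claw":0.3}]'

```text
time_s: 2.2
ee_pos: [0.4348, 0.0186, 0.0109]
orientation: [-3.139, -0.0, 1.613]
force: [0.9, 0.8, 0.7]
gripper_width: 0.699
```

Request:
jog_arm --commands '[{"linear":[0,0,0],"dr":[0,0,0],"claw":0.5},{"linear":[0,0,0],"dr":[0,0,0],"claw":0.7},{"linear":[0,0,0],"dr":[0,0,0],"claw":0.8},{"linear":[0,0,0],"dr":[0,0,0],"claw":0.8},{"linear":[0,0,0],"dr":[0,0,0],"claw":0.8}]' --squeeze 40

```text
time_s: 2.7
ee_pos: [0.4362, 0.0176, 0.0137]
orientation: [3.141, 0.0, 1.612]
force: [0.4, -0.8, -0.4]
gripper_width: 0.434
```

Opening 0.434 × 85 = 37 mm, which fits the 38 mm beaker. Lifting now.

Request:
jog_arm --commands '[{"linear":[0,0,-0.4],"dr":[0,0,0],"claw":0.8},{"linear":[0,0,-0.9],"dr":[0,0,0],"claw":0.8},{"linear":[0,0,-1.5],"dr":[0,0,0],"claw":0.8},{"linear":[0,0,-2],"dr":[0,0,0],"claw":0.8},{"linear":[0,0,-2.2],"dr":[0,0,0],"claw":0.8}]'

```text
time_s: 3.2
ee_pos: [0.4365, 0.0175, 0.1254]
orientation: [3.139, -0.0, 1.612]
force: [-0.1, 0.6, -1.9]
gripper_width: 0.432
```

```bash
python3 plan.py .451,-.2425,.125,60 
```

```text
t 3.2 ee [0.4365 0.0175 0.1254] yawdeg 92.3 rp [ 3.1389 -0.0001] F [-0.0515  0.5692 -1.8588] w 0.432 q [-0.1824  0.7154  0.1202  2.0985 -0.2398  0.3375  0.1759]
(0.451, -0.2425, 0.125, 60.0) lin [-5.21  0.08  0.01] dr [ 0.03 -0.01  6.47]
```

Request:
jog_arm --commands '[{"linear":[-0.6,0,0],"dr":[0,0,0.8],"claw":0.8},{"linear":[-1.5,0.02,0],"dr":[0,0,2],"claw":0.8},{"linear":[-2.4,0.04,0],"dr":[0,0,3.2],"claw":0.8},{"linear":[-3.3,0.05,0],"dr":[0,0,4.4],"claw":0.8},{"linear":[-4.2,0.07,0],"dr":[0,0,5.4],"claw":0.8}]'

```text
time_s: 3.7
ee_pos: [0.4478, -0.1941, 0.1236]
orientation: [3.141, -0.0, 1.136]
force: [0.5, 0.4, -0.5]
gripper_width: 0.433
```

```bash
python3 plan.py .451,-.2425,.125,60 
```

```text
t 3.7 ee [ 0.4478 -0.1941  0.1236] yawdeg 65.1 rp [ 3.1412 -0.0002] F [ 0.4795  0.4085 -0.5302] w 0.433 q [ 0.2387  0.7676  0.1893  1.9258 -0.2907  0.474   0.2012]
(0.451, -0.2425, 0.125, 60.0) lin [-0.85  0.47 -0.03] dr [ 0.   -0.    1.02]
```

Request:
jog_arm --commands '[{"linear":[-0.5,0.27,0],"dr":[0,0,0.5],"claw":0.8},{"linear":[-0.85,0.47,0],"dr":[0,0,1],"claw":0.8},{"linear":[-0.85,0.47,0.5],"dr":[0,0,1],"claw":0.8},{"linear":[-0.85,0.47,1.0],"dr":[0,0,1],"claw":0.8},{"linear":[-0.85,0.47,1.5],"dr":[0,0,1],"claw":0.8}]'

```text
time_s: 4.2
ee_pos: [0.4517, -0.2407, 0.0477]
orientation: [3.141, -0.0, 1.053]
force: [0.2, -0.2, -1.4]
gripper_width: 0.434
```

```bash
python3 plan.py .451,-.2425,.0155,60 
```

```text
t 4.2 ee [ 0.4517 -0.2407  0.0477] yawdeg 60.3 rp [ 3.1409 -0.0001] F [ 0.2152 -0.1934 -1.4276] w 0.434 q [ 0.3511  0.9254  0.1419  1.8853 -0.3328  0.353   0.2324]
(0.451, -0.2425, 0.0155, 60.0) lin [-0.04  0.01  0.64] dr [ 0.01 -0.    0.06]
```

Request:
jog_arm --commands '[{"linear":[0,0,0.3],"dr":[0,0,0],"claw":0.8},{"linear":[0,0,0.5],"dr":[0,0,0],"claw":0.8},{"linear":[0,0,0.6],"dr":[0,0,0],"claw":0.8},{"linear":[0,0,0.63],"dr":[0,0,0],"claw":0.8},{"linear":[0,0,0.65],"dr":[0,0,0],"claw":0.8}]'

```text
time_s: 4.7
ee_pos: [0.4519, -0.2408, 0.0162]
orientation: [3.141, 0.0, 1.053]
force: [-0.8, 0.3, -0.1]
gripper_width: 0.432
```

```bash
python3 plan.py .451,-.2425,.0155,60 
```

```text
t 4.7 ee [ 0.4519 -0.2408  0.0162] yawdeg 60.3 rp [3.1408 0.0001] F [-0.7937  0.3142 -0.0797] w 0.432 q [ 0.3659  0.984   0.114   1.8903 -0.3427  0.2854  0.2413]
(0.451, -0.2425, 0.0155, 60.0) lin [-0.04  0.    0.01] dr [0.01 0.   0.07]
```

Now opening to 0.3 and rising.

Request:
jog_arm --commands '[{"linear":[0,0,0],"dr":[0,0,0],"claw":0.5},{"linear":[0,0,0],"dr":[0,0,0],"claw":0.3},{"linear":[0,0,0],"dr":[0,0,0],"claw":0.2},{"linear":[0,0,0],"dr":[0,0,0],"claw":0.2},{"linear":[0,0,-0.5],"dr":[0,0,0],"claw":0.2}]'

```text
time_s: 5.2
ee_pos: [0.4507, -0.2402, 0.0393]
orientation: [-3.138, 0.0, 1.053]
force: [0.7, 1.2, -0.3]
gripper_width: 0.799
```

Request:
jog_arm --commands '[{"linear":[0,0,-1],"dr":[0,0,0],"claw":0},{"linear":[0,0,-2],"dr":[0,0,0],"claw":0},{"linear":[0,0,-3],"dr":[0,0,0],"claw":0},{"linear":[0,0,-3],"dr":[0,0,0],"claw":0},{"linear":[0,0,-3],"dr":[0,0,0],"claw":0}]'

```text
time_s: 5.7
ee_pos: [0.4519, -0.2406, 0.1914]
orientation: [3.14, -0.0, 1.053]
force: [-0.4, -0.3, -0.5]
gripper_width: 1.005
```

```bash
python3 - <<'E'
from meas import *
c=camera('side'); cv2.imwrite('pics/s2.png',c['pixels'][:,:,::-1]); P=cloud(c); z=P[...,2]+.0016
q=P[near(P,(.451,-.242),.04)&(z>.055)&(z<.068)];print('beaker',len(q), q[:,2].max() if len(q) else 0,circ(q,.0195) if len(q) else 0)
E
python3 plan.py .631,.246,.16,144  .5,.05,.19,100
```

```text
beaker 163 0.06199634165962409 (array([ 0.4502, -0.2408]), np.float64(0.0016848357842833431))
t 5.75 ee [ 0.4516 -0.2404  0.1904] yawdeg 60.4 rp [-3.1413 -0.0001] F [ 0.1554 -0.5393 -0.2217] w 0.999 q [ 0.2778  0.6889  0.2719  1.7752 -0.2641  0.7134  0.1741]
(0.631, 0.246, 0.16, 144.0) lin [10.23 -1.69  0.61] dr [ -0.    -0.   -16.73]
(0.5, 0.05, 0.19, 100.0) lin [ 5.53 -2.03  0.01] dr [-0.   -0.   -7.93]
```

View pics/s2.png

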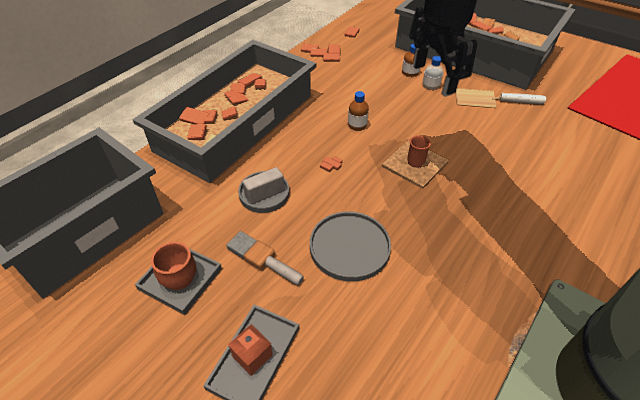

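The beaker stands upright on the mat at (420,150) in the picture, and the large dish (350,245) is empty. Next is the bowl.

Request:
jog_arm --commands '[{"linear":[10.23,-1.69,0],"dr":[0,0,-16.7],"claw":0},{"linear":[10.23,-1.69,0],"dr":[0,0,-16.7],"claw":0},{"linear":[10.23,-1.69,0],"dr":[0,0,-16.7],"claw":0},{"linear":[10.23,-1.69,0],"dr":[0,0,-16.7],"claw":0},{"linear":[10.23,-1.69,0],"dr":[0,0,-16.7],"claw":0}]'

```text
time_s: 6.25
ee_pos: [0.5382, -0.0041, 0.1894]
orientation: [-3.14, -0.001, 1.809]
force: [1.6, -1.0, -0.1]
gripper_width: 1.003
```

```bash
python3 plan.py .631,.246,.19,144
```

```text
t 6.25 ee [ 0.5382 -0.0041  0.1894] yawdeg 103.7 rp [-3.1395 -0.0005] F [ 1.646  -1.012  -0.0858] w 1.003 q [-0.1098  0.7115  0.1088  1.6778 -0.1032  0.76    0.2861]
(0.631, 0.246, 0.19, 144.0) lin [ 4.42  2.98 -0.02] dr [-0.02 -0.01 -8.07]
```

Request:
jog_arm --commands '[{"linear":[4.42,2.98,0],"dr":[0,0,-8],"claw":0},{"linear":[4.42,2.98,0],"dr":[0,0,-8],"claw":0},{"linear":[4.42,2.98,0],"dr":[0,0,-8],"claw":0},{"linear":[4.42,2.98,0],"dr":[0,0,-8],"claw":0},{"linear":[4.42,2.98,0],"dr":[0,0,-8],"claw":0}]'

```text
time_s: 6.75
ee_pos: [0.6265, 0.2295, 0.189]
orientation: [-3.14, -0.002, 2.507]
force: [0.3, -0.2, 0.4]
gripper_width: 0.996
```

```bash
python3 plan.py .631,.246,.19,144
```

```text
t 6.75 ee [0.6265 0.2295 0.189 ] yawdeg 143.6 rp [-3.1399 -0.0017] F [ 0.2686 -0.1507  0.3645] w 0.996 q [-0.378   0.9077 -0.0524  1.1472  0.0459  1.0901  0.5046]
(0.631, 0.246, 0.19, 144.0) lin [ 0.12  0.32 -0.02] dr [-0.02 -0.02 -0.07]
```

Request:
jog_arm --commands '[{"linear":[0.12,0.32,0],"dr":[0,0,0],"claw":0},{"linear":[0.12,0.32,0],"dr":[0,0,0],"claw":0},{"linear":[0.12,0.32,0],"dr":[0,0,0],"claw":0}]'

```text
time_s: 7.05
ee_pos: [0.6309, 0.2435, 0.189]
orientation: [-3.139, -0.001, 2.501]
force: [0.5, 0.3, 0.7]
gripper_width: 1.001
```

```bash
python3 - <<'E'
from meas import *
from plan import *
c=camera('wrist'); cv2.imwrite('pics/w3.png',c['pixels'][:,:,::-1])
P=cloud(c); z=P[...,2]
q=P[near(P,(.631,.246),.045)&(z>.06)&(z<.072)]
print('bowl',len(q),circ(q,.029), rect(q))
H=cv2.cvtColor(c['pixels'],cv2.COLOR_RGB2HSV)
q=P[near(P,(.631,.245),.085)&(z>.0125)&(z<.0185)&(H[...,1]<90)]; print('sq',rect(q))
q=P[near(P,(.439,.269),.09)&(z>.0125)&(z<.0185)&(H[...,1]<90)]; print('obl',rect(q))
q=P[near(P,(.44,.27),.05)&(z>.058)&(z<.066)]; print('wt top',rect(q))
plan(show(),.631,.246,.012,144)
E
```

```text
bowl 1017 (array([0.6308, 0.2465]), np.float64(0.0015066853153826415)) (array([0.6313, 0.2456]), array([60.4018, 61.2412]), 54.9326057434082)
sq (array([0.6316, 0.2445]), array([100.4844,  99.8959]), 8.585227012634277)
obl (array([0.4417, 0.257 ]), array([ 80.6507, 112.0011]), 12.20274829864502)
wt top (array([0.452 , 0.2657]), array([29.878 , 13.9384]), 52.68471908569336)
t 7.1 ee [0.6311 0.2429 0.1896] yawdeg 143.2 rp [-3.1398 -0.0005] F [ 0.1333 -0.9376  0.0871] w 0.999 q [-0.3968  0.924  -0.0472  1.1026  0.0424  1.1177  0.4854]
(0.631, 0.246, 0.012, 144) lin [0.04 0.05 3.55] dr [-0.02 -0.01 -0.15]
```

View pics/w3.png

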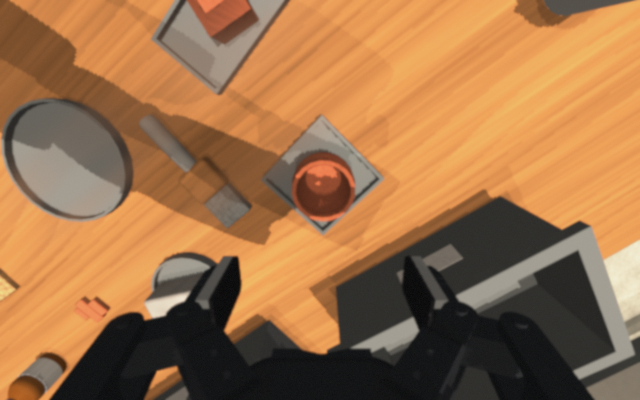

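The wrist view shows the bowl at (324,187) in the square tray, with the jaws along the tray's diagonal. It measures (0.631, 0.246), the same as the side camera. Descending.

Request:
jog_arm --commands '[{"linear":[0.04,0.05,0.8],"dr":[0,0,0],"claw":0},{"linear":[0.04,0.05,1.6],"dr":[0,0,0],"claw":0},{"linear":[0.04,0.05,2.4],"dr":[0,0,0],"claw":0},{"linear":[0.04,0.05,3.2],"dr":[0,0,0],"claw":0},{"linear":[0.04,0.05,3.53],"dr":[0,0,0],"claw":0}]'

```text
time_s: 7.6
ee_pos: [0.6297, 0.2455, 0.0107]
orientation: [-3.137, -0.002, 2.5]
force: [-0.0, -0.3, 1.2]
gripper_width: 0.997
```

Request:
jog_arm --commands '[{"linear":[0,0,0],"dr":[0,0,0],"claw":0.1},{"linear":[0,0,0],"dr":[0,0,0],"claw":0.2},{"linear":[0,0,0],"dr":[0,0,0],"claw":0.4},{"linear":[0,0,0],"dr":[0,0,0],"claw":0.4},{"linear":[0,0,0],"dr":[0,0,0],"claw":0.4}]'

```text
time_s: 8.1
ee_pos: [0.6323, 0.2474, 0.0165]
orientation: [3.14, 0.002, 2.501]
force: [-2.4, -2.0, 10.1]
gripper_width: 0.753
```

Request:
jog_arm --commands '[{"linear":[0,0,-0.4],"dr":[0,0,0],"claw":0.4},{"linear":[0,0,-0.9],"dr":[0,0,0],"claw":0.4},{"linear":[0,0,-1.5],"dr":[0,0,0],"claw":0.4},{"linear":[0,0,-2],"dr":[0,0,0],"claw":0.4},{"linear":[0,0,-2.2],"dr":[0,0,0],"claw":0.4}]'

```text
time_s: 8.6
ee_pos: [0.6323, 0.2477, 0.1278]
orientation: [3.138, 0.002, 2.501]
force: [0.9, -0.2, -2.8]
gripper_width: 0.758
```

```bash
python3 plan.py .440,.017,.124,100
```

```text
t 8.6 ee [0.6323 0.2477 0.1278] yawdeg 143.3 rp [3.1377 0.0023] F [ 0.914  -0.1751 -2.827 ] w 0.758 q [-0.4016  0.991  -0.0479  1.168   0.0485  0.9792  0.4756]
(0.44, 0.017, 0.124, 100.0) lin [ 0.33 -6.    0.05] dr [0.05 0.01 8.66]
```

The grip is on the bowl's wall (64 mm opening, −2.8 N load). There was 10 N upward at closing, so I'll check the bowl's height in the gripper before placing it.

Request:
jog_arm --commands '[{"linear":[0.03,-0.6,0],"dr":[0,0,0.8],"claw":0.4},{"linear":[0.08,-1.5,0],"dr":[0,0,2],"claw":0.4},{"linear":[0.13,-2.4,0],"dr":[0,0,3.4],"claw":0.4},{"linear":[0.18,-3.3,0],"dr":[0,0,4.8],"claw":0.4},{"linear":[0.23,-4.2,0],"dr":[0,0,6.1],"claw":0.4}]'

```text
time_s: 9.1
ee_pos: [0.4952, 0.0845, 0.1246]
orientation: [3.141, 0.001, 1.964]
force: [2.7, -0.4, -3.6]
gripper_width: 0.761
```

```bash
python3 plan.py .440,.017,.124,100
```

```text
t 9.1 ee [0.4952 0.0845 0.1246] yawdeg 112.5 rp [3.141  0.0005] F [ 2.6814 -0.401  -3.6497] w 0.761 q [-0.2641  0.7695  0.0565  1.8735 -0.0811  0.5001  0.2407]
(0.44, 0.017, 0.124, 100.0) lin [-0.82 -1.54  0.01] dr [0.01 0.01 2.5 ]
```

Request:
jog_arm --commands '[{"linear":[-0.4,-0.8,0],"dr":[0,0,1.3],"claw":0.4},{"linear":[-0.7,-1.3,0],"dr":[0,0,2.2],"claw":0.4},{"linear":[-0.82,-1.54,0],"dr":[0,0,2.5],"claw":0.4},{"linear":[-0.82,-1.54,0],"dr":[0,0,2.5],"claw":0.4},{"linear":[-0.82,-1.54,0],"dr":[0,0,2.5],"claw":0.4}]'

```text
time_s: 9.6
ee_pos: [0.442, 0.0186, 0.1243]
orientation: [3.141, -0.0, 1.752]
force: [0.5, -0.1, -2.6]
gripper_width: 0.756
```

```bash
python3 - <<'E'
from meas import *
from plan import *
for n,off in(('side',.0016),('scene',0)):
    c=camera(n); cv2.imwrite(f'pics/{n}4.png',c['pixels'][:,:,::-1])
    P=cloud(c); H=cv2.cvtColor(c['pixels'],cv2.COLOR_RGB2HSV); z=P[...,2]+off
    m=near(P,(.44,.017),.06)&(z>.04)&(z<.25)&((H[...,0]<12)|(H[...,0]>172))&(H[...,1]>110)
    q=P[m]; zz=z[m]; print(n,len(q),np.percentile(zz,[0,1,5,50,95,99,100]),q[:,:2].min(0),q[:,:2].max(0))
plan(show(),.440,.017,.018,100)
E
```

```text
side 1492 [0.1132 0.1188 0.1277 0.1518 0.1744 0.1977 0.2411] [ 0.3863 -0.011 ] [0.497  0.0529]
scene 785 [0.1193 0.1236 0.1306 0.1572 0.1874 0.2052 0.2284] [ 0.3812 -0.0184] [0.4828 0.0454]
t 9.7 ee [0.442  0.0189 0.1242] yawdeg 100.4 rp [ 3.141  -0.0002] F [-0.4004  0.2635 -3.5573] w 0.758 q [-0.1561  0.7196  0.0718  2.0779 -0.1396  0.3479  0.2109]
(0.44, 0.017, 0.018, 100) lin [-0.03 -0.05  2.12] dr [ 0.01 -0.    0.08]
```

View pics/side4.png

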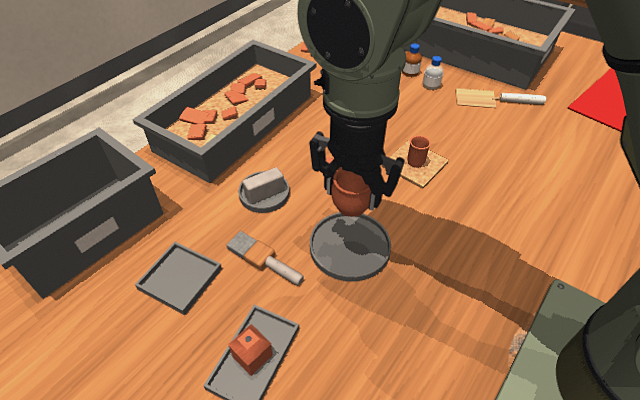

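The bowl hangs upright at about (352,192) above the dish, with its underside about 11 mm below the TCP. It should touch the floor at a TCP height of about 17 mm.

Request:
jog_arm --commands '[{"linear":[0,-0.05,0.6],"dr":[0,0,0],"claw":0.4},{"linear":[-0.03,-0.05,1.2],"dr":[0,0,0],"claw":0.4},{"linear":[-0.03,-0.05,1.7],"dr":[0,0,0],"claw":0.4},{"linear":[-0.03,-0.05,2],"dr":[0,0,0],"claw":0.4},{"linear":[-0.03,-0.05,2.1],"dr":[0,0,0],"claw":0.4}]'

```text
time_s: 10.2
ee_pos: [0.4391, 0.0168, 0.0178]
orientation: [-3.14, -0.0, 1.752]
force: [0.3, 0.4, -2.6]
gripper_width: 0.756
```

Request:
jog_arm --commands '[{"linear":[0,0,0.02],"dr":[0,0,0],"claw":0.4},{"linear":[0,0,0.04],"dr":[0,0,0],"claw":0.4},{"linear":[0,0,0.04],"dr":[0,0,0],"claw":0.4}]'

```text
time_s: 10.5
ee_pos: [0.4397, 0.0164, 0.0178]
orientation: [3.141, 0.0, 1.751]
force: [-1.2, 0.8, -3.5]
gripper_width: 0.756
```

Request:
jog_arm --commands '[{"linear":[0,0,0.02],"dr":[0,0,0],"claw":0.4},{"linear":[0,0,0.04],"dr":[0,0,0],"claw":0.4},{"linear":[0,0,0.04],"dr":[0,0,0],"claw":0.4}]'

```text
time_s: 10.8
ee_pos: [0.4396, 0.0163, 0.0164]
orientation: [3.14, 0.0, 1.751]
force: [-2.7, 1.7, 28.9]
gripper_width: 0.76
```

Request:
jog_arm --commands '[{"linear":[0,0,-0.02],"dr":[0,0,0],"claw":0.4},{"linear":[0,0,-0.02],"dr":[0,0,0],"claw":0.2},{"linear":[0,0,-0.02],"dr":[0,0,0],"claw":0.1},{"linear":[0,0,-0.02],"dr":[0,0,0],"claw":0},{"linear":[0,0,-0.02],"dr":[0,0,0],"claw":0}]'

```text
time_s: 11.3
ee_pos: [0.4392, 0.0162, 0.0161]
orientation: [-3.141, 0.0, 1.751]
force: [0.6, -0.1, -0.1]
gripper_width: 0.999
```

Request:
jog_arm --commands '[{"linear":[0,0,-0.7],"dr":[0,0,0],"claw":0},{"linear":[0,0,-1.5],"dr":[0,0,0],"claw":0},{"linear":[0,0,-2.5],"dr":[0,0,0],"claw":0},{"linear":[0,0,-3.4],"dr":[0,0,0],"claw":0},{"linear":[0,0,-3.4],"dr":[0,0,0],"claw":0}]'

```text
time_s: 11.8
ee_pos: [0.4407, 0.0163, 0.1906]
orientation: [3.135, 0.001, 1.751]
force: [-0.1, 0.3, -1.0]
gripper_width: 0.995
```

```bash
python3 - <<'E'
from meas import *
from plan import *
c=camera('wrist'); P=cloud(c); z=P[...,2]
q=P[near(P,(.44,.017),.045)&(z>.06)&(z<.072)]
print('bowl',len(q),circ(q,.029), rect(q))
plan(show(),.44,.271,.18,173)
E
```

```text
bowl 1010 (array([0.4396, 0.0173]), np.float64(0.0015244993805403845)) (array([0.4396, 0.0161]), array([60.9478, 60.777 ]), 9.427783966064453)
t 11.85 ee [0.4401 0.0164 0.1883] yawdeg 100.3 rp [3.1373 0.0004] F [-0.0281 -0.1491 -0.5459] w 1.002 q [-0.1783  0.5932  0.1147  2.0166 -0.1261  0.5341  0.2056]
(0.44, 0.271, 0.18, 173) lin [5.01 0.91 0.17] dr [  0.04   0.04 -14.53]
```

The bowl is centred in the large dish to within 1 mm. Next is the weight.

Request:
jog_arm --commands '[{"linear":[5,0.9,0],"dr":[0,0,-14.5],"claw":0},{"linear":[5,0.9,0],"dr":[0,0,-14.5],"claw":0},{"linear":[5,0.9,0],"dr":[0,0,-14.5],"claw":0},{"linear":[5,0.9,0],"dr":[0,0,-14.5],"claw":0},{"linear":[5,0.9,0],"dr":[0,0,-14.5],"claw":0}]'

```text
time_s: 12.35
ee_pos: [0.4381, 0.2683, 0.1852]
orientation: [-3.14, -0.001, 2.507]
force: [1.0, 0.4, -0.5]
gripper_width: 0.996
```

Request:
jog_arm --commands '[{"linear":[0,0,0],"dr":[0,0,-3.5],"claw":0},{"linear":[0,0,0],"dr":[0,0,-3.5],"claw":0},{"linear":[0,0,0],"dr":[0,0,-3.5],"claw":0}]'

```text
time_s: 12.65
ee_pos: [0.4385, 0.2661, 0.1851]
orientation: [-3.14, -0.002, 2.809]
force: [0.1, -0.2, -0.5]
gripper_width: 0.997
```

```bash
python3 - <<'E'
from meas import *
from plan import *
plan(show(),.44,.271,.18,173)
E
```

```text
t 12.65 ee [0.4385 0.2661 0.1851] yawdeg 161.0 rp [-3.1405 -0.0015] F [ 0.065  -0.2494 -0.4526] w 0.997 q [-0.5351  0.6812 -0.1304  1.7685  0.1262  0.7019  0.5052]
(0.44, 0.271, 0.18, 173) lin [0.  0.1 0.1] dr [-0.01 -0.02 -2.41]
```

Request:
jog_arm --commands '[{"linear":[0,0.1,0.1],"dr":[0,0,-2.4],"claw":0.15},{"linear":[0,0.1,0.1],"dr":[0,0,-2.4],"claw":0.15},{"linear":[0,0.1,0.1],"dr":[0,0,-2.4],"claw":0.15},{"linear":[0,0.1,0.1],"dr":[0,0,-2.4],"claw":0.15}]'

```text
time_s: 13.05
ee_pos: [0.4404, 0.2707, 0.1808]
orientation: [-3.141, -0.001, 3.01]
force: [0.2, -0.4, 0.2]
gripper_width: 0.847
```

```bash
python3 - <<'E'
from meas import *
from plan import *
c=camera('wrist'); cv2.imwrite('pics/w5.png',c['pixels'][:,:,::-1])
P=cloud(c); z=P[...,2]; H=cv2.cvtColor(c['pixels'],cv2.COLOR_RGB2HSV)
g=H[...,1]<90
q=P[near(P,(.439,.27),.085)&(z>.0125)&(z<.0185)&g]; print('obl',rect(q))
q=P[near(P,(.44,.27),.05)&(z>.059)&(z<.068)]; print('wt top',rect(q),q[:,2].mean())
q=P[near(P,(.44,.27),.05)&(z>.03)&(z<.068)&~g]; print('wt',rect(q))
plan(show(),.44,.271,.013,173)
E
```

```text
obl (array([0.4386, 0.2706]), array([ 80.7096, 139.7675]), 12.27082633972168)
wt top (array([0.4401, 0.2715]), array([26.1285, 25.8495]), 85.25187683105469) 0.06131282953129306
wt (array([0.4404, 0.2715]), array([43.8998, 44.5406]), 83.71166229248047)
t 13.1 ee [0.4404 0.2708 0.1809] yawdeg 172.5 rp [-3.1412 -0.0004] F [ 0.4026 -0.6136  0.7176] w 0.851 q [-0.509   0.6941 -0.1886  1.7596  0.1859  0.7058  0.6436]
(0.44, 0.271, 0.013, 173) lin [0.01 0.   3.36] dr [-0.   -0.   -0.09]
```

View pics/w5.png

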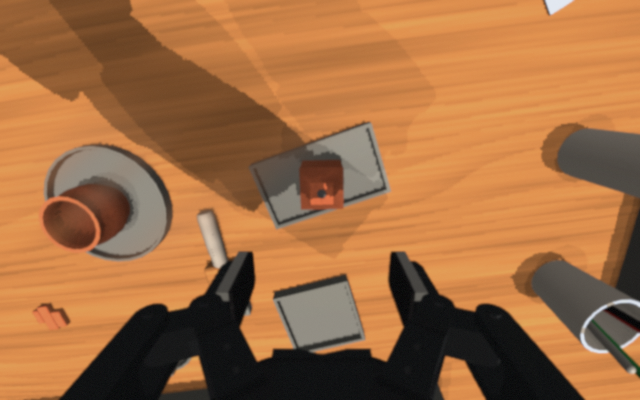

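The wrist view shows the weight at (322,185), square to the jaws, at (0.440, 0.2715). Descending.

Request:
jog_arm --commands '[{"linear":[0,0,0.8],"dr":[0,0,0],"claw":0.15},{"linear":[0,0,1.6],"dr":[0,0,0],"claw":0.15},{"linear":[0,0,2.4],"dr":[0,0,0],"claw":0.15},{"linear":[0,0,3.1],"dr":[0,0,0],"claw":0.15},{"linear":[0,0,3.38],"dr":[0,0,0],"claw":0.15}]'

```text
time_s: 13.6
ee_pos: [0.4395, 0.2703, 0.0096]
orientation: [-3.139, -0.002, 3.014]
force: [0.7, -0.1, -0.4]
gripper_width: 0.847
```

Request:
jog_arm --commands '[{"linear":[0,0,0],"dr":[0,0,0],"claw":0.3},{"linear":[0,0,0],"dr":[0,0,0],"claw":0.45},{"linear":[0,0,0],"dr":[0,0,0],"claw":0.7},{"linear":[0,0,0],"dr":[0,0,0],"claw":0.7},{"linear":[0,0,0],"dr":[0,0,0],"claw":0.7}]'

```text
time_s: 14.1
ee_pos: [0.4411, 0.2713, 0.0137]
orientation: [3.14, 0.002, 3.015]
force: [-0.8, -0.7, 12.2]
gripper_width: 0.509
```

Request:
jog_arm --commands '[{"linear":[0,0,-0.4],"dr":[0,0,0],"claw":0.7},{"linear":[0,0,-0.9],"dr":[0,0,0],"claw":0.7},{"linear":[0,0,-1.5],"dr":[0,0,0],"claw":0.7},{"linear":[0,0,-2],"dr":[0,0,0],"claw":0.7},{"linear":[0,0,-2.2],"dr":[0,0,0],"claw":0.7}]'

```text
time_s: 14.6
ee_pos: [0.4412, 0.2713, 0.125]
orientation: [3.139, 0.003, 3.015]
force: [-0.2, 0.2, -2.6]
gripper_width: 0.508
```

```bash
python3 plan.py .6315,.245,.12,144
```

```text
t 14.6 ee [0.4412 0.2713 0.125 ] yawdeg 172.7 rp [3.1393 0.0028] F [-0.1967  0.2418 -2.6466] w 0.508 q [-0.5229  0.7826 -0.1653  1.8177  0.2224  0.5556  0.6141]
(0.6315, 0.245, 0.12, 144.0) lin [-3.84 -0.04  0.11] dr [0.03 0.03 5.75]
```

Request:
jog_arm --commands '[{"linear":[-0.6,0,0],"dr":[0,0,1],"claw":0.7},{"linear":[-1.5,-0.02,0],"dr":[0,0,2.4],"claw":0.7},{"linear":[-2.4,-0.03,0],"dr":[0,0,3.8],"claw":0.7},{"linear":[-3.2,-0.04,0],"dr":[0,0,5],"claw":0.7},{"linear":[-3.7,-0.04,0],"dr":[0,0,5.7],"claw":0.7}]'

```text
time_s: 15.1
ee_pos: [0.6259, 0.2444, 0.1218]
orientation: [-3.141, 0.001, 2.512]
force: [-1.2, 0.2, -2.7]
gripper_width: 0.504
```

```bash
python3 plan.py .6315,.245,.12,144
```

```text
t 15.1 ee [0.6259 0.2444 0.1218] yawdeg 144.0 rp [-3.1414  0.0009] F [-1.1834  0.2387 -2.6951] w 0.504 q [-0.3937  0.9881 -0.0655  1.2012  0.0681  0.9541  0.4725]
(0.6315, 0.245, 0.12, 144.0) lin [-0.08  0.08  0.04] dr [-0.    0.01 -0.01]
```

Request:
jog_arm --commands '[{"linear":[-0.06,0.08,0],"dr":[0,0,0],"claw":0.7},{"linear":[-0.06,0.08,0.5],"dr":[0,0,0],"claw":0.7},{"linear":[-0.06,0.08,1.1],"dr":[0,0,0],"claw":0.7},{"linear":[-0.06,0.08,1.6],"dr":[0,0,0],"claw":0.7},{"linear":[-0.06,0.08,1.9],"dr":[0,0,0],"claw":0.7}]'

```text
time_s: 15.6
ee_pos: [0.6272, 0.2472, 0.0251]
orientation: [-3.14, -0.001, 2.519]
force: [0.1, -1.0, -2.0]
gripper_width: 0.509
```

Request:
jog_arm --commands '[{"linear":[0,0,0.1],"dr":[0,0,0],"claw":0.7},{"linear":[0,0,0.15],"dr":[0,0,0],"claw":0.7},{"linear":[0,0,0.15],"dr":[0,0,0],"claw":0.7}]'

```text
time_s: 15.9
ee_pos: [0.6288, 0.2474, 0.0204]
orientation: [3.141, 0.001, 2.518]
force: [-0.9, -0.6, -1.4]
gripper_width: 0.512
```

```bash
python3 plan.py .6315,.245,.0137,144
```

```text
t 15.9 ee [0.6288 0.2474 0.0204] yawdeg 144.3 rp [3.1408 0.0005] F [-0.9236 -0.6363 -1.4216] w 0.512 q [-0.3966  1.1281 -0.0631  1.2322  0.0809  0.7828  0.4664]
(0.6315, 0.245, 0.0137, 144.0) lin [-0.07 -0.01  0.13] dr [0.01 0.01 0.06]
```

Request:
jog_arm --commands '[{"linear":[-0.06,0,0.05],"dr":[0,0,0],"claw":0.7},{"linear":[-0.06,0,0.1],"dr":[0,0,0],"claw":0.7},{"linear":[-0.06,0,0.12],"dr":[0,0,0],"claw":0.7},{"linear":[-0.06,0,0.12],"dr":[0,0,0],"claw":0.7}]'

```text
time_s: 16.3
ee_pos: [0.6311, 0.2454, 0.0139]
orientation: [3.141, 0.0, 2.518]
force: [-0.0, -1.5, 0.7]
gripper_width: 0.508
```

Request:
jog_arm --commands '[{"linear":[0,0,0],"dr":[0,0,0],"claw":0.4},{"linear":[0,0,0],"dr":[0,0,0],"claw":0.25},{"linear":[0,0,0],"dr":[0,0,0],"claw":0.15},{"linear":[0,0,0],"dr":[0,0,0],"claw":0.15},{"linear":[0,0,-0.2],"dr":[0,0,0],"claw":0.15}]'

```text
time_s: 16.8
ee_pos: [0.6303, 0.2452, 0.0229]
orientation: [-3.14, -0.001, 2.518]
force: [-0.6, 1.2, -1.0]
gripper_width: 0.85
```

Request:
jog_arm --commands '[{"linear":[0,0,-0.8],"dr":[0,0,0],"claw":0.15},{"linear":[0,0,-1.6],"dr":[0,0,0],"claw":0.15},{"linear":[0,0,-2.5],"dr":[0,0,0],"claw":0.15},{"linear":[0,0,-3.3],"dr":[0,0,0],"claw":0.15},{"linear":[0,0,-3.3],"dr":[0,0,0],"claw":0.15}]'

```text
time_s: 17.3
ee_pos: [0.6327, 0.2462, 0.1951]
orientation: [3.134, 0.004, 2.518]
force: [0.3, 0.0, -1.4]
gripper_width: 0.852
```

```bash
python3 - <<'E'
from meas import *
from plan import *
c=camera('wrist'); P=cloud(c); z=P[...,2]
q=P[near(P,(.631,.245),.04)&(z>.059)&(z<.068)]
print('wt top',len(q),rect(q))
plan(show(),.644,.0145,.18,69.5)
E
```

```text
wt top 610 (array([0.6306, 0.2468]), array([26.3601, 26.5462]), 55.108768463134766)
t 17.35 ee [0.6318 0.2458 0.192 ] yawdeg 144.3 rp [3.1376 0.0024] F [-0.2488  0.0182 -0.7702] w 0.85 q [-0.3918  0.9211 -0.069   1.1006  0.0613  1.1172  0.487 ]
(0.644, 0.0145, 0.18, 69.5) lin [-2.9  -3.61  0.23] dr [ 0.06 -0.01 14.95]
```

The weight stands in the square tray, within about 3 mm of its centre. Next is the whetstone.

Request:
jog_arm --commands '[{"linear":[-2.9,-3.6,0.1],"dr":[0,0,15],"claw":0.2},{"linear":[-2.9,-3.6,0.1],"dr":[0,0,15],"claw":0.2},{"linear":[-2.9,-3.6,0.1],"dr":[0,0,15],"claw":0.2},{"linear":[-2.9,-3.6,0.1],"dr":[0,0,15],"claw":0.2},{"linear":[-2.9,-3.6,0.1],"dr":[0,0,15],"claw":0.2}]'

```text
time_s: 17.85
ee_pos: [0.6431, 0.0103, 0.1834]
orientation: [-3.14, 0.001, 1.759]
force: [0.9, 0.3, -0.1]
gripper_width: 0.802
```

```bash
python3 plan.py .644,.0145,.18,69.5
```

```text
t 17.85 ee [0.6431 0.0103 0.1834] yawdeg 100.8 rp [-3.1404  0.0014] F [ 0.8508  0.3161 -0.0993] w 0.802 q [-0.1093  0.874   0.0997  1.2709 -0.0888  1.0019  0.1908]
(0.644, 0.0145, 0.18, 69.5) lin [0.08 0.03 0.07] dr [-0.01  0.02  6.25]
```

Request:
jog_arm --commands '[{"linear":[0,0,0],"dr":[0,0,6.25],"claw":0.3},{"linear":[0,0,0],"dr":[0,0,6.25],"claw":0.3},{"linear":[0,0,0],"dr":[0,0,6.25],"claw":0.3},{"linear":[0,0,0],"dr":[0,0,6.25],"claw":0.3},{"linear":[0,0,0],"dr":[0,0,6.25],"claw":0.3}]'

```text
time_s: 18.35
ee_pos: [0.6432, 0.0149, 0.1832]
orientation: [-3.141, 0.001, 1.221]
force: [0.2, 0.6, -0.5]
gripper_width: 0.701
```

```bash
python3 - <<'E'
from meas import *
from plan import *
c=camera('wrist'); cv2.imwrite('pics/w6.png',c['pixels'][:,:,::-1])
P=cloud(c); z=P[...,2]; H=cv2.cvtColor(c['pixels'],cv2.COLOR_RGB2HSV); g=H[...,1]<90
q=P[near(P,(.644,.0125),.05)&(z>.046)&(z<.056)]; print('whet',len(q),rect(q))
q=P[near(P,(.647,.012),.058)&(z>.0125)&(z<.0185)&g]; q=q[np.hypot(q[:,0]-.647,q[:,1]-.012)>.042]; print('small',len(q),circ(q,.048))
plan(show(),.644,.0135,.014,69.5)
E
```

```text
whet 2037 (array([0.6455, 0.0135]), array([75.0328, 29.7987]), 67.61051177978516)
small 781 (array([0.6485, 0.0119]), np.float64(0.0010237732135289124))
t 18.4 ee [0.6433 0.0148 0.1833] yawdeg 70.2 rp [-3.1408  0.0006] F [ 1.369  -0.1647  0.5976] w 0.705 q [-0.1786  0.8862  0.2494  1.2724 -0.2272  1.0112 -0.2424]
(0.644, 0.0135, 0.014, 69.5) lin [-0.02  0.03  3.39] dr [-0.01  0.01  0.14]
```

View pics/w6.png

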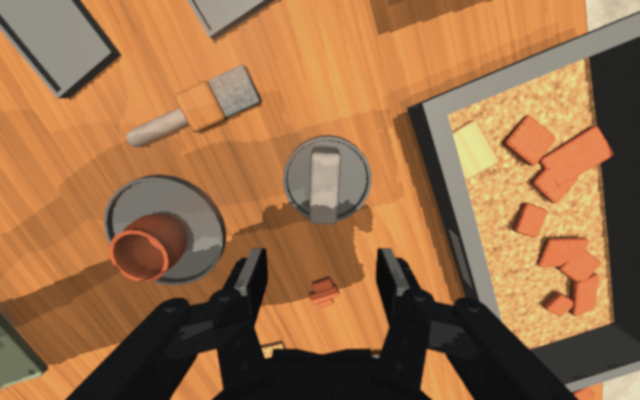

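The wrist view shows the whetstone at (325,185), lined up between the jaws in the small dish.

Request:
jog_arm --commands '[{"linear":[-0.02,0.03,0.8],"dr":[0,0,0.2],"claw":0.35},{"linear":[-0.02,0.03,1.6],"dr":[0,0,0.2],"claw":0.35},{"linear":[-0.02,0.03,2.4],"dr":[0,0,0.2],"claw":0.35},{"linear":[-0.02,0.03,3.1],"dr":[0,0,0.2],"claw":0.35},{"linear":[-0.02,0.03,3.38],"dr":[0,0,0.2],"claw":0.35}]'

```text
time_s: 18.9
ee_pos: [0.6431, 0.0133, 0.0116]
orientation: [-3.138, 0.001, 1.208]
force: [0.4, 0.1, 1.1]
gripper_width: 0.651
```

Request:
jog_arm --commands '[{"linear":[0,0,0],"dr":[0,0,0],"claw":0.5},{"linear":[0,0,0],"dr":[0,0,0],"claw":0.6},{"linear":[0,0,0],"dr":[0,0,0],"claw":0.85},{"linear":[0,0,0],"dr":[0,0,0],"claw":0.85},{"linear":[0,0,0],"dr":[0,0,0],"claw":0.85}]'

```text
time_s: 19.4
ee_pos: [0.6456, 0.0132, 0.0166]
orientation: [3.139, -0.001, 1.206]
force: [-0.4, 0.8, 8.8]
gripper_width: 0.35
```

Request:
jog_arm --commands '[{"linear":[0,0,-0.4],"dr":[0,0,0],"claw":0.85},{"linear":[0,0,-0.9],"dr":[0,0,0],"claw":0.85},{"linear":[0,0,-1.5],"dr":[0,0,0],"claw":0.85},{"linear":[0,0,-2],"dr":[0,0,0],"claw":0.85},{"linear":[0,0,-2.2],"dr":[0,0,0],"claw":0.85}]'

```text
time_s: 19.9
ee_pos: [0.6456, 0.0132, 0.1279]
orientation: [3.138, -0.001, 1.206]
force: [0.3, 0.1, -1.8]
gripper_width: 0.344
```

```bash
python3 - <<'E'
from meas import *
from plan import *
c=camera('side'); cv2.imwrite('pics/s7.png',c['pixels'][:,:,::-1])
plan(show(),.4386,.2706,.125,102.2)
E
```

```text
t 19.95 ee [0.6457 0.0133 0.128 ] yawdeg 69.1 rp [ 3.1379 -0.0015] F [-0.0914  0.408   1.5281] w 0.345 q [-0.1721  0.9523  0.2368  1.3261 -0.2489  0.8879 -0.24  ]
(0.4386, 0.2706, 0.125, 102.2) lin [ 3.33 -5.71  0.04] dr [ 0.05 -0.   -6.62]
```

View pics/s7.png

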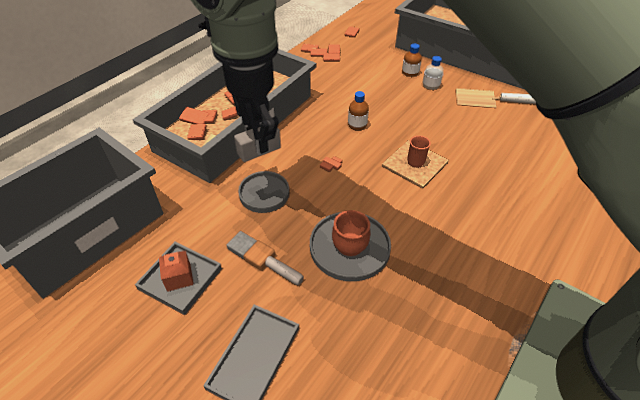

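The whetstone is held level at (262,145). Carrying it to the oblong tray.

Request:
jog_arm --commands '[{"linear":[0.3,-0.5,0],"dr":[0,0,-0.6],"claw":0.85},{"linear":[0.75,-1.3,0],"dr":[0,0,-1.6],"claw":0.85},{"linear":[1.25,-2.1,0],"dr":[0,0,-2.6],"claw":0.85},{"linear":[1.75,-3,0],"dr":[0,0,-3.6],"claw":0.85},{"linear":[2.25,-3.9,0],"dr":[0,0,-4.6],"claw":0.85}]'

```text
time_s: 20.45
ee_pos: [0.5029, 0.1869, 0.1241]
orientation: [-3.141, 0.0, 1.61]
force: [0.4, 1.4, -2.0]
gripper_width: 0.343
```

```bash
python3 plan.py .4386,.2706,.125,102.2
```

```text
t 20.45 ee [0.5029 0.1869 0.1241] yawdeg 92.3 rp [-3.1409  0.0002] F [ 0.434   1.374  -1.9967] w 0.343 q [-0.4934  0.8114  0.1475  1.753  -0.1924  0.5919 -0.1915]
(0.4386, 0.2706, 0.125, 102.2) lin [ 1.72 -1.22 -0.02] dr [-0.01  0.   -1.99]
```

Request:
jog_arm --commands '[{"linear":[0.8,-0.6,0],"dr":[0,0,-1],"claw":0.85},{"linear":[1.4,-1,0],"dr":[0,0,-1.7],"claw":0.85},{"linear":[1.72,-1.22,0],"dr":[0,0,-2],"claw":0.85},{"linear":[1.72,-1.22,0.4],"dr":[0,0,-2],"claw":0.85},{"linear":[1.72,-1.22,1.0],"dr":[0,0,-2],"claw":0.85}]'

```text
time_s: 20.95
ee_pos: [0.4406, 0.2704, 0.0745]
orientation: [3.14, -0.001, 1.783]
force: [1.2, 1.1, -2.3]
gripper_width: 0.345
```

Request:
jog_arm --commands '[{"linear":[0,0,0.4],"dr":[0,0,0],"claw":0.85},{"linear":[0,0,0.7],"dr":[0,0,0],"claw":0.85},{"linear":[0,0,0.85],"dr":[0,0,0],"claw":0.85},{"linear":[0,0,0.85],"dr":[0,0,0],"claw":0.85},{"linear":[0,0,0.85],"dr":[0,0,0],"claw":0.85}]'

```text
time_s: 21.45
ee_pos: [0.4407, 0.2695, 0.0325]
orientation: [3.141, -0.0, 1.781]
force: [0.3, 0.5, -1.0]
gripper_width: 0.346
```

```bash
python3 plan.py .4386,.2706,.0167,102.2
```

```text
t 21.45 ee [0.4407 0.2695 0.0325] yawdeg 102.1 rp [ 3.1414 -0.    ] F [ 0.286   0.5492 -0.9728] w 0.346 q [-0.6523  0.9524  0.0772  1.8706 -0.1976  0.3256 -0.2095]
(0.4386, 0.2706, 0.0167, 102.2) lin [ 0.03 -0.04  0.32] dr [ 0.   -0.   -0.03]
```

Request:
jog_arm --commands '[{"linear":[0.03,-0.04,0.15],"dr":[0,0,0],"claw":0.85},{"linear":[0.03,-0.04,0.25],"dr":[0,0,0],"claw":0.85},{"linear":[0.03,-0.04,0.29],"dr":[0,0,0],"claw":0.85},{"linear":[0.03,-0.04,0.31],"dr":[0,0,0],"claw":0.85},{"linear":[0.03,-0.04,0.31],"dr":[0,0,0],"claw":0.85}]'

```text
time_s: 21.95
ee_pos: [0.4383, 0.2705, 0.0167]
orientation: [-3.142, 0.0, 1.781]
force: [0.5, 0.0, -2.6]
gripper_width: 0.347
```

Request:
jog_arm --commands '[{"linear":[0,0,0.01],"dr":[0,0,0],"claw":0.85},{"linear":[0,0,0.02],"dr":[0,0,0],"claw":0.85},{"linear":[0,0,0.02],"dr":[0,0,0],"claw":0.85}]'

```text
time_s: 22.25
ee_pos: [0.4384, 0.2705, 0.0165]
orientation: [3.141, -0.0, 1.781]
force: [-4.4, -1.7, 20.1]
gripper_width: 0.347
```

Floor contact. Releasing.

Request:
jog_arm --commands '[{"linear":[0,0,-0.01],"dr":[0,0,0],"claw":0.6},{"linear":[0,0,-0.01],"dr":[0,0,0],"claw":0.45},{"linear":[0,0,-0.01],"dr":[0,0,0],"claw":0.4},{"linear":[0,0,-0.01],"dr":[0,0,0],"claw":0.4},{"linear":[0,0,-0.3],"dr":[0,0,0],"claw":0.4}]'

```text
time_s: 22.75
ee_pos: [0.4377, 0.2702, 0.03]
orientation: [-3.139, 0.001, 1.781]
force: [0.1, 0.9, -0.3]
gripper_width: 0.598
```

Request:
jog_arm --commands '[{"linear":[0,0,-0.8],"dr":[0,0,0],"claw":0.3},{"linear":[0,0,-1.6],"dr":[0,0,0],"claw":0.3},{"linear":[0,0,-2.5],"dr":[0,0,0],"claw":0.3},{"linear":[0,0,-3.3],"dr":[0,0,0],"claw":0.3},{"linear":[0,0,-3.3],"dr":[0,0,0],"claw":0.3}]'

```text
time_s: 23.25
ee_pos: [0.4396, 0.2712, 0.201]
orientation: [3.135, -0.003, 1.781]
force: [0.2, 0.6, -0.8]
gripper_width: 0.7
```

```bash
python3 - <<'E'
from meas import *
from plan import *
c=camera('wrist'); P=cloud(c); z=P[...,2]
q=P[near(P,(.439,.27),.05)&(z>.046)&(z<.056)]; print('whet',len(q),rect(q))
o=show(); plan(o,.4505,-.2415,.19,60); plan(o,.46,.0,.19,92)
E
```

```text
whet 1830 (array([0.439 , 0.2713]), array([29.3178, 74.5022]), 11.11160659790039)
t 23.3 ee [0.4388 0.2709 0.1986] yawdeg 102.1 rp [ 3.1376 -0.0017] F [-0.6085  0.4512 -1.7451] w 0.697 q [-0.7071  0.67    0.1669  1.7534 -0.1562  0.7267 -0.2487]
(0.4505, -0.2415, 0.19, 60) lin [-10.07  -1.91   0.15] dr [ 0.04 -0.04  8.41]
(0.46, 0.0, 0.19, 92) lin [-5.39 -0.72  0.16] dr [ 0.04 -0.02  2.01]
```

The whetstone sits in the oblong tray within about 1 mm of centre, at 11.1° against the tray's 12.2°. Last is the beaker on the mat.

Request:
jog_arm --commands '[{"linear":[-10.1,-1.9,0.1],"dr":[0,0,8.4],"claw":0.3},{"linear":[-10.1,-1.9,0.1],"dr":[0,0,8.4],"claw":0.3},{"linear":[-10.1,-1.9,0.1],"dr":[0,0,8.4],"claw":0.3},{"linear":[-10.1,-1.9,0.1],"dr":[0,0,8.4],"claw":0.3},{"linear":[-10.1,-1.9,0.1],"dr":[0,0,8.4],"claw":0.3}]'

```text
time_s: 23.8
ee_pos: [0.4436, 0.0188, 0.1931]
orientation: [-3.141, 0.001, 1.042]
force: [2.2, 1.0, -0.1]
gripper_width: 0.701
```

```bash
python3 plan.py .4505,-.2415,.19,60
```

```text
t 23.8 ee [0.4436 0.0188 0.1931] yawdeg 59.7 rp [-3.1409  0.0006] F [ 2.165   0.9941 -0.1439] w 0.701 q [-0.2933  0.6079  0.3054  1.9963 -0.3168  0.5835 -0.3013]
(0.4505, -0.2415, 0.19, 60.0) lin [-4.43  2.74  0.06] dr [-0.01  0.01 -0.06]
```

Request:
jog_arm --commands '[{"linear":[-4.43,2.74,0],"dr":[0,0,0],"claw":0.3},{"linear":[-4.43,2.74,0],"dr":[0,0,0],"claw":0.3},{"linear":[-4.43,2.74,0],"dr":[0,0,0],"claw":0.3},{"linear":[-4.43,2.74,0],"dr":[0,0,0],"claw":0.3},{"linear":[-4.43,2.74,0],"dr":[0,0,0],"claw":0.3}]'

```text
time_s: 24.3
ee_pos: [0.4515, -0.2311, 0.193]
orientation: [-3.141, -0.0, 1.048]
force: [0.7, 0.6, -0.0]
gripper_width: 0.705
```

Request:
jog_arm --commands '[{"linear":[0,0,0],"dr":[0,0,0],"claw":0.3},{"linear":[0,0,0],"dr":[0,0,0],"claw":0.3}]'

```text
time_s: 24.5
ee_pos: [0.4515, -0.2298, 0.1928]
orientation: [-3.14, 0.0, 1.046]
force: [0.1, 0.5, -0.9]
gripper_width: 0.701
```

```bash
python3 - <<'E'
from meas import *
from plan import *
c=camera('wrist'); P=cloud(c); z=P[...,2]
q=P[near(P,(.451,-.242),.035)&(z>.056)&(z<.068)]; print('beaker',len(q),circ(q,.0195),rect(q))
plan(show(),.4505,-.2415,.0155,60)
E
```

```text
beaker 542 (array([ 0.4515, -0.2413]), np.float64(0.0014936010919515401)) (array([ 0.4508, -0.242 ]), array([40.3531, 40.529 ]), 61.179508209228516)
t 24.55 ee [ 0.4519 -0.2287  0.1929] yawdeg 60.1 rp [-3.1403 -0.0003] F [-0.3888  0.2671  0.6592] w 0.701 q [ 0.2728  0.6755  0.2401  1.7879 -0.2315  0.707   0.1164]
(0.4505, -0.2415, 0.0155, 60) lin [-0.24  0.11  3.55] dr [-0.02 -0.    0.01]
```

Request:
jog_arm --commands '[{"linear":[-0.24,0.13,0.3],"dr":[0,0,0],"claw":0.3},{"linear":[-0.24,0.13,1.1],"dr":[0,0,0],"claw":0.3},{"linear":[-0.24,0.13,1.8],"dr":[0,0,0],"claw":0.3},{"linear":[-0.24,0.13,2],"dr":[0,0,0],"claw":0.3},{"linear":[-0.24,0.13,2],"dr":[0,0,0],"claw":0.3}]'

```text
time_s: 25.05
ee_pos: [0.4517, -0.2418, 0.0928]
orientation: [-3.14, 0.0, 1.049]
force: [-0.2, -0.7, 0.8]
gripper_width: 0.701
```

```bash
python3 plan.py .451,-.2415,.0155,60
```

```text
t 25.05 ee [ 0.4517 -0.2418  0.0928] yawdeg 60.1 rp [-3.1395  0.    ] F [-0.2449 -0.7432  0.8342] w 0.701 q [ 0.3404  0.8441  0.1648  1.86   -0.279   0.462   0.1804]
(0.451, -0.2415, 0.0155, 60.0) lin [-0.   -0.01  1.55] dr [-0.02  0.    0.03]
```

Request:
jog_arm --commands '[{"linear":[0,0,0.7],"dr":[0,0,0],"claw":0.3},{"linear":[0,0,1.3],"dr":[0,0,0],"claw":0.3},{"linear":[0,0,1.54],"dr":[0,0,0],"claw":0.3},{"linear":[0,0,1.54],"dr":[0,0,0],"claw":0.5},{"linear":[0,0,1.54],"dr":[0,0,0],"claw":0.8}]'

```text
time_s: 25.55
ee_pos: [0.4526, -0.2431, 0.0178]
orientation: [3.14, 0.0, 1.049]
force: [-0.3, -0.3, 0.3]
gripper_width: 0.435
```

Request:
jog_arm --commands '[{"linear":[0,0,0],"dr":[0,0,0],"claw":0.8},{"linear":[0,0,0],"dr":[0,0,0],"claw":0.8},{"linear":[0,0,0],"dr":[0,0,0],"claw":0.8}]'

```text
time_s: 25.85
ee_pos: [0.4525, -0.2431, 0.0175]
orientation: [3.14, -0.0, 1.048]
force: [-1.4, 0.6, 13.3]
gripper_width: 0.435
```

Request:
jog_arm --commands '[{"linear":[0,0,-0.4],"dr":[0,0,0],"claw":0.8},{"linear":[0,0,-0.9],"dr":[0,0,0],"claw":0.8},{"linear":[0,0,-1.6],"dr":[0,0,0],"claw":0.8},{"linear":[0,0,-2.2],"dr":[0,0,0],"claw":0.8},{"linear":[0,0,-2.5],"dr":[0,0,0],"claw":0.8}]'

```text
time_s: 26.35
ee_pos: [0.4525, -0.2432, 0.1443]
orientation: [3.138, -0.0, 1.048]
force: [0.0, 0.1, -1.3]
gripper_width: 0.432
```

```bash
python3 plan.py .648,.012,.135,92 .51,-.13,.135,75
```

```text
t 26.35 ee [ 0.4525 -0.2432  0.1443] yawdeg 60.1 rp [ 3.1384 -0.0002] F [ 0.0155  0.1281 -1.296 ] w 0.432 q [ 0.3177  0.7576  0.2082  1.8216 -0.26    0.5857  0.165 ]
(0.648, 0.012, 0.135, 92.0) lin [6.37 0.84 0.19] dr [ 0.04  0.01 -6.39]
(0.51, -0.13, 0.135, 75.0) lin [ 2.54 -0.13  0.19] dr [ 0.04  0.   -2.99]
```

Request:
jog_arm --commands '[{"linear":[0.6,0.08,0],"dr":[0,0,-0.6],"claw":0.8},{"linear":[1.5,0.2,0],"dr":[0,0,-1.5],"claw":0.8},{"linear":[2.4,0.32,0],"dr":[0,0,-2.4],"claw":0.8},{"linear":[3.3,0.44,0],"dr":[0,0,-3.3],"claw":0.8},{"linear":[4.2,0.56,0],"dr":[0,0,-4.2],"claw":0.8}]'

```text
time_s: 26.85
ee_pos: [0.5819, -0.0732, 0.1421]
orientation: [3.141, 0.0, 1.418]
force: [0.2, -0.3, 0.0]
gripper_width: 0.436
```

```bash
python3 plan.py .648,.012,.135,92
```

```text
t 26.85 ee [ 0.5819 -0.0732  0.1421] yawdeg 81.2 rp [3.1408 0.0003] F [ 0.187  -0.2622  0.0417] w 0.436 q [-0.0167  0.8456  0.1774  1.5528 -0.1926  0.7596  0.0892]
(0.648, 0.012, 0.135, 92.0) lin [1.89 1.05 0.14] dr [ 0.01  0.   -2.15]
```

Request:
jog_arm --commands '[{"linear":[0.8,0.45,0],"dr":[0,0,-1],"claw":0.8},{"linear":[1.5,0.85,0],"dr":[0,0,-1.7],"claw":0.8},{"linear":[1.89,1.05,0.2],"dr":[0,0,-2.1],"claw":0.8},{"linear":[1.89,1.05,0.8],"dr":[0,0,-2.1],"claw":0.8},{"linear":[1.89,1.05,1.4],"dr":[0,0,-2.1],"claw":0.8}]'

```text
time_s: 27.35
ee_pos: [0.6479, 0.011, 0.0712]
orientation: [3.14, 0.0, 1.599]
force: [0.1, -1.0, -0.5]
gripper_width: 0.432
```

Request:
jog_arm --commands '[{"linear":[0,0,0.4],"dr":[0,0,0],"claw":0.8},{"linear":[0,0,0.6],"dr":[0,0,0],"claw":0.8},{"linear":[0,0,0.8],"dr":[0,0,0],"claw":0.8},{"linear":[0,0,0.8],"dr":[0,0,0],"claw":0.8},{"linear":[0,0,0.8],"dr":[0,0,0],"claw":0.8}]'

```text
time_s: 27.85
ee_pos: [0.6479, 0.0103, 0.0321]
orientation: [3.141, 0.0, 1.598]
force: [-0.5, 0.4, -0.8]
gripper_width: 0.435
```

```bash
python3 plan.py .648,.0122,.0155,92
```

```text
t 27.85 ee [0.6479 0.0103 0.0321] yawdeg 91.6 rp [3.1406 0.0001] F [-0.4637  0.4493 -0.8219] w 0.435 q [-0.1208  1.0805  0.1275  1.36   -0.1724  0.711   0.0978]
(0.648, 0.0122, 0.0155, 92.0) lin [0.04 0.   0.33] dr [ 0.01  0.   -0.09]
```

Request:
jog_arm --commands '[{"linear":[0.04,0,0.15],"dr":[0,0,0],"claw":0.8},{"linear":[0.04,0,0.25],"dr":[0,0,0],"claw":0.8},{"linear":[0.04,0,0.3],"dr":[0,0,0],"claw":0.8},{"linear":[0.04,0,0.32],"dr":[0,0,0],"claw":0.8},{"linear":[0.04,0,0.33],"dr":[0,0,0],"claw":0.8}]'

```text
time_s: 28.35
ee_pos: [0.6473, 0.0124, 0.0155]
orientation: [-3.141, -0.0, 1.598]
force: [-9.1, 1.0, 22.4]
gripper_width: 0.436
```

Floor contact. Releasing and rising.

Request:
jog_arm --commands '[{"linear":[0,0,-0.01],"dr":[0,0,0],"claw":0.6},{"linear":[0,0,-0.01],"dr":[0,0,0],"claw":0.4},{"linear":[0,0,-0.01],"dr":[0,0,0],"claw":0.3},{"linear":[0,0,-0.01],"dr":[0,0,0],"claw":0.3},{"linear":[0,0,-0.3],"dr":[0,0,0],"claw":0.3}]'

```text
time_s: 28.85
ee_pos: [0.6466, 0.0123, 0.0287]
orientation: [-3.139, 0.0, 1.598]
force: [-0.8, -0.1, 0.5]
gripper_width: 0.699
```

Request:
jog_arm --commands '[{"linear":[0,0,-0.8],"dr":[0,0,0],"claw":0.3},{"linear":[0,0,-1.6],"dr":[0,0,0],"claw":0.3},{"linear":[0,0,-2.5],"dr":[0,0,0],"claw":0.3},{"linear":[0,0,-3.5],"dr":[0,0,0],"claw":0.3},{"linear":[0,0,-3.8],"dr":[0,0,0],"claw":0.3}]'

```text
time_s: 29.35
ee_pos: [0.6487, 0.0121, 0.2261]
orientation: [3.134, 0.0, 1.598]
force: [-0.5, 0.5, 0.5]
gripper_width: 0.702
```

```bash
cat > fin.py <<'E'
from meas import *
from plan import *
show()
for n,off in(('side',.0016),('scene',0),('wrist',0)):
    c=camera(n); cv2.imwrite(f'pics/{n}9.png',c['pixels'][:,:,::-1]); P=cloud(c); z=P[...,2]+off; print(n)
    def sel(xy,r,a,b): return P[near(P,xy,r)&(z>a)&(z<b)]
    for nm,xy,a,b,R in(('bowl',(.44,.017),.061,.07,.029),('beaker',(.648,.012),.055,.064,.0195)):
        q=sel(xy,.045,a,b)
        if len(q)>20: print(nm,len(q),circ(q,R),'zmax',q[:,2].max()+off)
    for nm,xy,a,b in(('weight',(.631,.245),.058,.068),('whet',(.439,.271),.046,.055),('bottle',(.62,-.278),.02,.2)):
        q=sel(xy,.05,a,b)
        if len(q)>20: print(nm,len(q),rect(q),'zmax',q[:,2].max()+off)
E
python3 fin.py
```

```text
t 29.35 ee [0.6487 0.0121 0.2261] yawdeg 91.6 rp [3.1345 0.0002] F [-0.4992  0.5258  0.5427] w 0.702 q [-0.14    0.8413  0.1734  1.1976 -0.144   1.1072  0.0671]
side
bowl 331 (array([0.4389, 0.0168]), np.float64(0.0014486529677056994)) zmax 0.06973385456134491
beaker 158 (array([0.646 , 0.0124]), np.float64(0.0015336680116774255)) zmax 0.06288277377688878
weight 246 (array([0.6299, 0.2469]), array([28.3831, 28.2623]), 56.47783279418945) zmax 0.06501963003504342
whet 1070 (array([0.4381, 0.2707]), array([31.3163, 74.9458]), 10.523571968078613) zmax 0.052868246994672755
bottle 507 (array([ 0.6162, -0.2728]), array([44.1639, 34.4929]), 34.04219055175781) zmax 0.08652590457697873
scene
bowl 153 (array([0.4399, 0.0127]), np.float64(0.0016059316313780266)) zmax 0.0675206030430133
beaker 114 (array([0.6474, 0.0089]), np.float64(0.0013434090782112238)) zmax 0.06163749134001878
weight 70 (array([0.6312, 0.2411]), array([26.5173, 27.4708]), 57.83573532104492) zmax 0.06352419551832657
whet 132 (array([0.4388, 0.2659]), array([28.0397, 75.8326]), 12.175466537475586) zmax 0.052358399844388955
bottle 772 (array([ 0.6242, -0.2849]), array([44.7798, 35.2157]), 48.489990234375) zmax 0.08789366401656344
wrist
bowl 884 (array([0.4406, 0.0165]), np.float64(0.0014088327561489478)) zmax 0.06774496751745944
beaker 426 (array([0.6476, 0.013 ]), np.float64(0.001338063971563193)) zmax 0.06142253682851588
bottle 147 (array([ 0.6237, -0.2623]), array([15.0045, 41.0366]), 81.32597351074219) zmax 0.03477966625638418
```

View pics/side9.png

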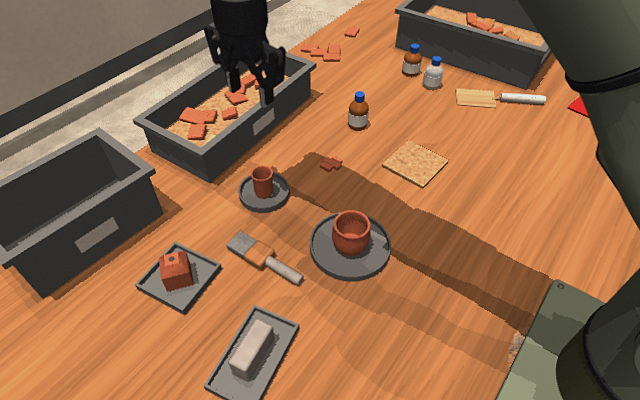

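View pics/wrist9.png

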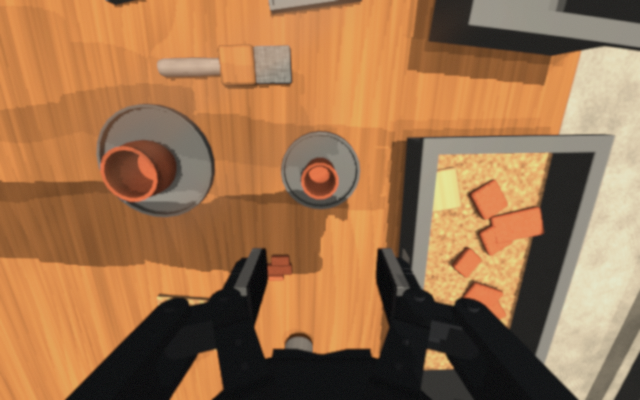

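The side view shows all four finds upright in their own trays: bowl (352,235), beaker (263,182), weight (176,270) and whetstone (251,347). The bottle at (358,112) is unmoved and the mat is empty. The wrist view shows the beaker at (320,178) in its dish, with the open fingers clear of everything. I'll let the arm settle and hand in.

Request:
jog_arm --commands '[{"linear":[0,0,0],"dr":[0,0,0],"claw":0.3},{"linear":[0,0,0],"dr":[0,0,0],"claw":0.3},{"linear":[0,0,0],"dr":[0,0,0],"claw":0.3}]'

```text
time_s: 29.8
ee_pos: [0.6472, 0.0123, 0.219]
orientation: [-3.14, 0.0, 1.598]
force: [0.2, 0.7, -0.6]
gripper_width: 0.701
```

```bash
python3 -c "
from rig import ticket
print(ticket.job_done())"
```

```text
the job is handed in; nothing more can be done
None
```

All four finds are in their own trays, and I handed the job in at about 30 s of the 122 s allowed; no verdict was reported. I parked the beaker on the mat, then placed the bowl in the large dish, the weight in the square tray and the whetstone in the oblong tray. Last, I moved the beaker from the mat to the small dish.

**Last checks:**
- **Position:** each find is within about 3 mm of its tray's middle.
- **Upright:** all four look upright in the side picture, with tops at the heights they should have on the tray floors.
- **Whetstone:** it lies along its tray to within about 2°.
- **Bottle:** it reads the same as at the start, to under 1 mm in each fixed camera.
- **Gripper:** it is open and well clear of everything.

**Disagreements and contact forces:**
- **Cameras:** the scene camera reads y about 4 mm lower than the side and wrist cameras. I used the side and wrist values; measured against tray positions from the same camera, the scene readings also show every find centred.
- **Contact force:** the wrist sensor read about 20–29 N when the bowl, whetstone and beaker touched down, and about 9–13 N when the grip closed on all but the first beaker pick-up. All are below the force limits.

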